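Fit the strainer discs and set the drain valve

TASK

Get the parts washer's drain ready for the greasy bolts: lay the wide strainer disc flat and centred on the round strainer seat, then the narrow strainer disc flat and centred on top of it. Then take the drain valve's wheel by its crank grip, close the valve (clockwise from above) until it meets its stop, back it off exactly two full turns, and finish still gripping the crank grip and holding the wheel there. Leave the other hardware on the bench where it is.

Things in the scene. Friction and masses are not known exactly. Their poses are not given: they have to be found in the camera images.
- wide_mid (a point): Wide strainer disc: loose flat steel disc, 68 mm diameter, 14 mm thick, about 0.2 kg, with coarse round holes (9 mm). Origin at its centre, half-way up (7 mm over its underside); z is its axis. Lies flat on the bench at the start, to the robot's right.
- narrow_mid (a point): Narrow strainer disc: loose flat steel disc, 52 mm diameter, 14 mm thick, about 0.12 kg, with many fine holes (4 mm). Origin at its centre, half-way up (7 mm over its underside); z is its axis. Lies flat on the bench at the start, to the robot's right.
- seat_top (a point): Strainer seat: a fixed dark steel round plate, 84 mm diameter, flat without rim, its top 30 mm over the bench, at the right-hand (low y) end of the drain's grey bedplate (100 x 300 x 8 mm). Origin at the centre of its top face; its y axis points along the bedplate to the valve, whose wheel axis stands 200 mm away.
- wheel_hub (a point): Centre of the valve's handwheel: a horizontal dark steel three-spoke wheel with a vertical axis on a fixed brass valve at the left-hand end of the bedplate. Rim circle 55 mm radius, rim bar 12 mm thick. Origin on the axis, at the rim's mid-height, 95 mm over the bench. Turns with the wheel: its x axis points to the crank grip.
- crank_mid (a point): Crank grip: upright black plastic cylinder, 22 mm diameter, 55 mm tall, standing on the wheel's rim 55 mm from the wheel's axis; its foot is 103 mm and its top 158 mm over the bench. Origin on its axis, half-way up (130.5 mm over the bench). It spins freely on its own pin, so a hand that holds it need not turn as the wheel turns. It turns the wheel with about 2 to 4 N.
- crank: The same crank grip, origin on its axis at its foot (103 mm over the bench).
- wheel (a joint): Turn of the valve wheel in rad: 0 is fully closed against the hard stop, and it grows counter-clockwise seen from above as the valve is opened (6.283 is one turn open, 12.566 two turns; it can open three). Starts between about a third of a turn and just under one turn open; friction keeps it where it is left.
- bolt_a: Bystander: flange bolt standing on its head, 75 mm tall, head 32 mm wide. Origin at the centre of its underside.
- bolt_b: Bystander: flange bolt standing on its head, 60 mm tall, head 32 mm wide. Origin at the centre of its underside.
- bracket: Bystander: flat dark steel bracket, 120 x 45 mm, 36 mm tall with its tab. Origin at the centre of its underside.
- spanner: Bystander: spanner 170 mm long, lying flat along its x axis.
- collar: Bystander: steel shaft collar (ring), 40 mm diameter, 22 mm tall. Origin at the centre of its underside.
- tin: Bystander: plain aluminium can, 60 mm diameter, 85 mm tall. Origin at the centre of its underside.
Mind the look-alikes: they are no part of the job. What is shaped like the part that bears wide_mid but orange is not meant.

How it is judged:
By the outcome, as a careful person would: the job done as asked, in the order asked, and still so for the second after the job is handed in, while the arm keeps its last pose, push and grip.
It also fails if it takes over 72 s, if anything falls off the work surface, if the arm or the gripper's body presses on something with over 40 N, if the wrist force passes 120 N, or if a joint passes its speed limit or range.

ROBOT

A 6-joint arm with a two-finger parallel gripper is mounted at the origin on the work surface. World frame = base frame: x ahead of the robot, y to its left, z up, the work surface at z = 0. Lengths are in m, angles in rad, forces in N, time in s.
With the tool pointing down it reaches from about 0.375 to 0.975 m from the base axis. Payload 3.8 kg.
Tool frame: the origin (TCP) lies at the very end of the fingers, on their centre line; the grasp point (between the pads) lies 19 mm behind it; z points along the fingers, y is the line along which they close (so a half turn about z gives the same grasp; the last joint's range is limited). The gripper opens to 85 mm and grips with 20 to 120 N. Pads are 22 mm wide; open, the fingers measure 114 mm over their backs; the gripper's body (76 mm by 85 mm) begins 54 mm behind the grasp point. The pads swing forward as they close: fully open they stand 13 mm farther back than shut.
Start: joints at [1.253, 0.264, 1.604, -0, 1.274, -0.037], TCP at [0.187, 0.649, 0.197] pointing down, gripper open.
Joint ranges: [-2.63, 2.63], [-0.94, 2.18], [0.31, 2.57], [-1.31, 4.45], [0, 2.66], [-2.55, 2.55]. Speed limits (rad/s): [2.57, 2.57, 3.14, 3.14, 3.14, 3.14].

INTERFACE

Orientations are given as a rotation vector (axis times angle).
In Python, from workcell import read_state, read_camera, calibration, finish_job gives the robot as it stands.
- The arm moves only by the tool step_arm, never from a script. Its argument "commands" is a list of rows, each an object of numbers: "fingers": the gripper's target within -1 to 1 (shut at 1, half-way at 0, fully open at -1); "dx", "dy", "dz": the shift along the tool's x, y, z in m; "roll": the turn about the tool's z in degrees. In form: [{"fingers": .., "dx": .., "dy": .., "dz": .., "roll": ..}, ...]. A call has 1 to 8 rows; each row is the pose to reach, as a shift and turn from the pose commanded when the call began, along the tool's axes at that moment; what a row does not reach only later rows make up. A row lasts 1/8 s, in which the tool goes at most 62.5 mm and 10.7 degrees, less where a joint would pass 70% of its speed; a pose out of reach is approached as far as the arm can. A call with a gripper value outside its range is refused whole. The fingers move at their own pace and stop on an object; "squeeze" is the grip in N (left out, the last holds). Time passes only in rows, so rows that repeat a pose let the fingers close. It gives the time, the measured TCP pose, the force, the opening and the grip force at its end, in the units of the state.
- read_state(): the state, without advancing time (a new reading comes with each control period).
- read_camera(name): name is "side" or "top" or "wrist"; returns (picture, depth): 480x640x3 uint8, blue, green, red; 480x640 float32, m along the optical axis (not along the pixel's ray), 0 where there is no reading.
- calibration(name): a dict with "intrinsics" (3x3 intrinsics, pixels), "world_to_cam" (4x4, takes a point from world to camera coordinates). Camera axes: x right, y up, looking along -z (the intrinsics and any distortion apply to the point x, -y, -z); pixel columns grow to the right and rows downward; lengths in m; the calibration is good to about 2 mm. The wrist camera is an equidistant fisheye: a pixel r from the principal point sees the ray r / f radians off the axis. A picture is of the moment at which its call begins: read the wrist's pose just before it. calibration takes no time and is no camera call; for the wrist camera it gives the pose at the moment of the call.
- finish_job(): hands the job in; it is judged then, once.
The state is a dict: "time": time; "q": joint angles; "joint_vel": joint speeds; "joint_torque": joint torques, N m; "tool_pos": TCP position; "tcp_rot": TCP orientation; "wrist_force": force on the tool from outside, world axes, zero at the start; "torque": the same for the moment, N m; "width": opening from 0.0 (shut) to 1.0 (fully open); "grip_force": force on a finger pad.
Only numpy, scipy, OpenCV 4.12 (cv2) and the standard library are available. Lean on these libraries where they do the work, as an engineer would, in place of code of your own. Each camera call takes 0.05 s, during which the arm holds its last target. There are 200 camera calls.

## Working session

There is one attempt and no reset: what is moved stays moved. The work goes in short steps, Python scripts to look and compute and a tool call to move; the robot and the scene stay as the last step left them, time stands still between calls to the robot, and variables do not carry over. Pictures are saved under pics/ and viewed, at most 13 in all, crops included, and the job is handed in when it is done.

Besides the shell and the picture viewer there is one more tool, called after ">>>" by a JSON object that holds its "name" and its "arguments". step_arm: Moves the arm, as the interface text tells. Its arguments: {"type":"object","properties":{"commands":{"type":"array","items":{"type":"object","properties":{"fingers":{"type":"number"},"dx":{"type":"number"},"dy":{"type":"number"},"dz":{"type":"number"},"roll":{"type":"number"}}}},"squeeze":{"type":"number"}},"required":["commands"]}

```bash
mkdir -p pics; ls; cat > h.py <<'E'
import numpy as np, cv2
from workcell import *
def grab(n,tag=None):
    c=calibration(n); p,d=read_camera(n)
    if tag: cv2.imwrite(f'pics/{tag}.png',p)
    np.savez(f'/tmp/{tag or n}.npz',p=p,d=d,K=c['intrinsics'],T=c['world_to_cam'])
    return p,d,np.array(c['intrinsics']),np.array(c['world_to_cam'])
def ray(u,v,K,T,fish=False):
    x=(u-K[0,2])/K[0,0]; y=(v-K[1,2])/K[1,1]
    if fish:
        r=np.hypot(x,y); s=np.sin(r)/r if r>1e-9 else 1; dc=np.array([x*s,-y*s,-np.cos(r)])
    else: dc=np.array([x,-y,-1.])
    R=T[:3,:3]; return -R.T@T[:3,3], R.T@dc
def onplane(u,v,z,K,T,fish=False):
    o,d=ray(u,v,K,T,fish); return o+d*(z-o[2])/d[2]
def proj(P,K,T):
    c=T[:3,:3]@np.asarray(P)+T[:3,3]; return K[0,0]*c[0]/-c[2]+K[0,2], K[1,1]*-c[1]/-c[2]+K[1,2]
E
python3 - <<'E'
from h import *
for n in ('top','side','wrist'):
    p,d,K,T=grab(n,n+'0'); print(n,K.round(1).tolist(),(-T[:3,:3].T@T[:3,3]).round(3)); print([k for k in calibration(n)])
print(read_state())
a=cv2.imread('pics/side0.png');b=cv2.imread('pics/wrist0.png')
E
```

```text
pics
top [[446.7, 0.0, 324.2], [0.0, 446.7, 241.5], [0.0, 0.0, 1.0]] [ 0.5   -0.05   0.815]
['intrinsics', 'world_to_cam']
side [[459.5, 0.0, 318.1], [0.0, 459.5, 242.8], [0.0, 0.0, 1.0]] [ 0.089 -0.544  0.64 ]
['intrinsics', 'world_to_cam']
wrist [[371.6, 0.0, 318.9], [0.0, 371.6, 241.8], [0.0, 0.0, 1.0]] [0.12  0.667 0.373]
['intrinsics', 'world_to_cam']
{'time': 0.15, 'q': array([ 1.25309971e+00,  2.64604059e-01,  1.60506906e+00,  3.39364528e-06,
        1.27370307e+00, -3.69335281e-02]), 'joint_vel': array([-0.00113394, -0.00099777, -0.00456626,  0.00249545,  0.00078935,
       -0.00156746]), 'joint_torque': array([ 4.72297816e-04, -5.15906096e+01, -3.67958021e+01,  4.70706652e-05,
        8.01861665e-03,  2.31093310e-05]), 'tool_pos': array([0.18685967, 0.64796224, 0.19602721]), 'tcp_rot': array([-4.39531439e-01, -3.11037173e+00,  2.75646670e-03]), 'wrist_force': array([-0.89453816, -0.15853699, -0.2757933 ]), 'torque': array([0.03354775, 0.01546168, 0.00106518]), 'grip_force': 0.0, 'width': 1.001778294629209}
```

View pics/top0.png

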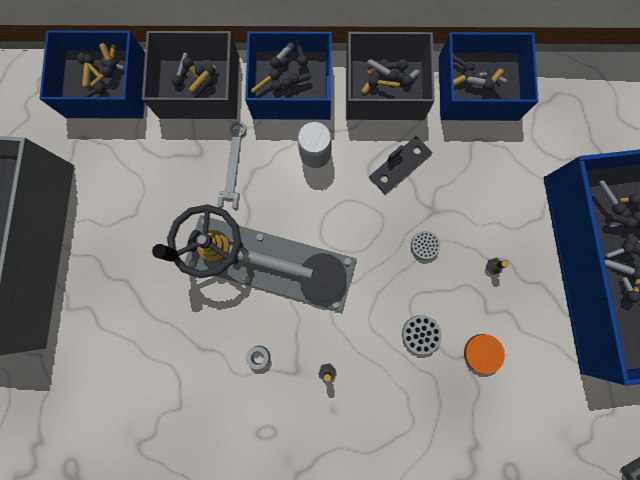

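View pics/side0.png

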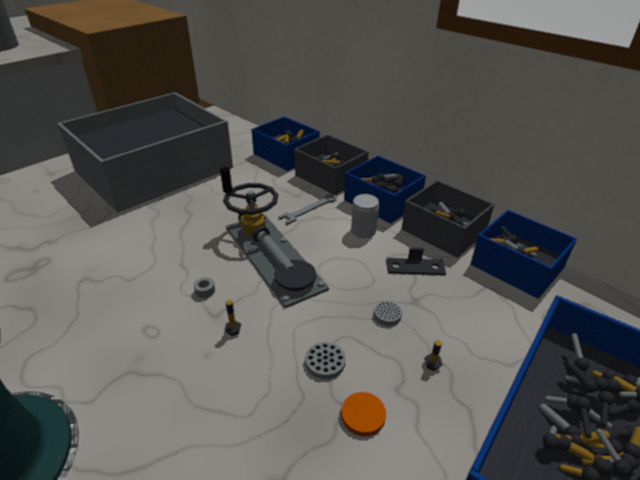

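The top view shows the coarse-holed steel disc at (422,336), an orange look-alike at (484,355), the fine-holed disc at (425,246), the seat at (324,279), the hub at (204,240) and the crank at (160,252). The side view agrees: wide (325,360), orange (363,413), narrow (388,313), seat (293,275). The steel coarse-holed disc is the wide strainer, since orange is excluded. I'll confirm that in a crop while I measure.

```bash
python3 - <<'E'
from h import *
z=np.load('/tmp/top0.npz');p,d,K,T=z['p'],z['d'],z['K'],z['T']
s=np.load('/tmp/side0.npz')
cv2.imwrite('pics/crop0.png',np.hstack([cv2.resize(p[210:390,150:310],None,fx=2.4,fy=3)[:540],cv2.resize(p[210:390,290:520],None,fx=1.7,fy=3)]))
vv,uu=np.mgrid[0:480,0:640]
R=T[:3,:3];C=np.stack([(uu-K[0,2])/K[0,0]*d,-(vv-K[1,2])/K[1,1]*d,-d],-1)
W=(C-T[:3,3])@R
for nm,(u,v),zr,r in(('wide',(422,336),(.008,.022),.034),('narrow',(425,246),(.008,.022),.026),('seat',(324,279),(.024,.036),.042)):
    w=W[v-35:v+35,u-35:u+35]
    m=((w[...,2]>zr[0])&(w[...,2]<zr[1])).astype(np.uint8)
    m=cv2.morphologyEx(m,cv2.MORPH_CLOSE,np.ones((5,5)))
    cs=cv2.findContours(m,0,2)[0];c=max(cs,key=cv2.contourArea)
    (cx,cy),rr=cv2.minEnclosingCircle(c);M=cv2.moments(c)
    cx2,cy2=M['m10']/M['m00'],M['m01']/M['m00']
    zt=np.median(w[...,2][m>0]); 
    print(nm,'enc',cx+u-35,cy+v-35,rr,'mom',cx2+u-35,cy2+v-35,'area r',np.sqrt(M['m00']/np.pi),'z',zt,onplane(cx2+u-35,cy2+v-35,.03 if nm=='seat' else .014,K,T).round(4), 'r m',rr*d[v,u]/K[0,0])
# wheel/crank top
for lo,hi,n in((.145,.17,'crank top'),(.085,.105,'rim')):
    m=((W[...,2]>lo)&(W[...,2]<hi)).astype(np.uint8); m[:,:100]=0;m[:,300:]=0;m[:150]=0;m[350:]=0
    cs=cv2.findContours(m,0,2)[0];c=max(cs,key=cv2.contourArea);e=cv2.fitEllipse(c);P=W[m>0]
    print(n,e,onplane(*e[0],(.158 if hi>.15 else .101),K,T).round(4),np.median(P[:,2]), P.min(0).round(3),P.max(0).round(3))
E
```

```text
wide enc 421.6071434020996 334.6071434020996 19.963138580322266 mom 421.9594811252004 334.4916192974785 area r 19.078452632516207 z 0.01441579583992327 [ 0.4525 -0.2183  0.014 ] r m 0.0349613223346802
narrow enc 425.64012908935547 244.856689453125 14.519042015075684 mom 425.6893123446562 244.7699530516432 area r 13.860015018459311 z 0.0145326642579871 [ 0.6116 -0.2285  0.014 ] r m 0.026199155431299588
seat enc 316.0 275.0 30.413911819458008 mom 320.4302231782737 275.9666577036838 area r 24.328938188066463 z 0.030666868681684833 [ 0.5525 -0.0392  0.03  ] r m 0.053228352562766805
crank top ((160.46775817871094, 251.01251220703125), (13.99820613861084, 16.81077003479004), 105.21170043945312) [0.5789 0.1968 0.158 ] 0.15826066537349334 [0.569 0.188 0.145] [0.59  0.21  0.161]
rim ((204.70883178710938, 240.5369415283203), (71.29430389404297, 72.27747344970703), 7.494179725646973) [0.6034 0.1476 0.101 ] 0.10030511091362929 [0.545 0.089 0.087] [0.664 0.211 0.105]
```

View pics/crop0.png

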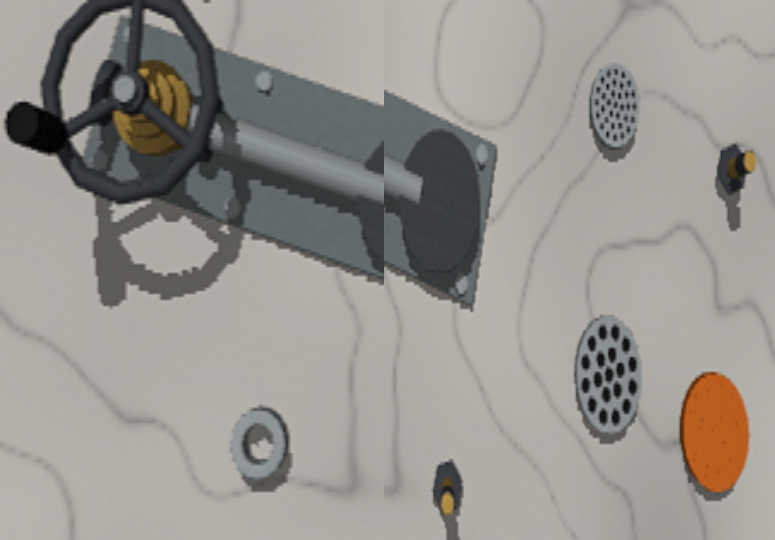

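```bash
python3 - <<'E'
from h import *
z=np.load('/tmp/top0.npz');p,d,K,T=z['p'],z['d'],z['K'],z['T']
vv,uu=np.mgrid[0:480,0:640]
C=np.stack([(uu-K[0,2])/K[0,0]*d,-(vv-K[1,2])/K[1,1]*d,-d],-1);W=(C-T[:3,3])@T[:3,:3]
t=np.linspace(0,1,14)
for u,v in zip(np.linspace(250,345,16),np.linspace(257,285,16)): print(int(u),int(v),(W[int(v),int(u)]*1000).round(0))
# seat by colour
hsv=cv2.cvtColor(p,cv2.COLOR_BGR2HSV);print('seat bgr',p[285,330],'plate',p[262,340],'pipe',p[265,290],'pipe end',p[271,312])
m=((p.max(2)<80)&(W[...,2]>.022)&(W[...,2]<.038)).astype(np.uint8);m[:,:285]=0;m[:,380:]=0;m[:240]=0;m[330:]=0
c=max(cv2.findContours(m,0,1)[0],key=cv2.contourArea);h=c[:,0].astype(float)
# circle fit ray-cast onto z=.03, robust
P=np.array([onplane(u,v,.03,K,T)[:2] for u,v in h]);
from scipy.optimize import least_squares
f=least_squares(lambda q:np.hypot(*(P-q[:2]).T)-q[2],[.548,-.05,.042],loss='soft_l1',f_scale=.001);print('seat fit',f.x,len(P))
f=least_squares(lambda q:np.hypot(*(P-q[:2]).T)-.0415,[.548,-.05],loss='soft_l1',f_scale=.001);print('seat fit',f.x)
# check with side
s=np.load('/tmp/side0.npz')
for n,P in(('seat',[*f.x,.03]),('wide',[.4525,-.2183,.014]),('nar',[.6116,-.2285,.014]),('hub',[.6034,.1476,.095]),('crank',[.5789,.1968,.158])): print(n,np.round(proj(P,s['K'],s['T']),1))
# side blob centroids via same depth approach
p,d,K,T=s['p'],s['d'],s['K'],s['T']
C=np.stack([(uu-K[0,2])/K[0,0]*d,-(vv-K[1,2])/K[1,1]*d,-d],-1);W=(C-T[:3,3])@T[:3,:3]
for nm,(u,v),lo,hi in(('wide',(325,357),.011,.018),('nar',(388,311),.011,.018),('seat',(294,274),.026,.034),('crank',(226,178),.153,.163)):
    w=W[v-30:v+30,u-30:u+30];m=((w[...,2]>lo)&(w[...,2]<hi)).astype(np.uint8);m=cv2.morphologyEx(m,cv2.MORPH_CLOSE,np.ones((5,5)))
    c=max(cv2.findContours(m,0,2)[0],key=cv2.contourArea);M=cv2.moments(c);a=M['m10']/M['m00']+u-30,M['m01']/M['m00']+v-30
    print(nm,np.round(a,1),onplane(*a,(lo+hi)/2,K,T).round(4),'enc',cv2.minEnclosingCircle(c))
E
```

```text
250 257 [584.  85.  35.]
256 258 [583.  74.  34.]
262 260 [580.  64.  32.]
269 262 [576.  52.  32.]
275 264 [572.  41.  35.]
281 266 [569.  30.  32.]
288 268 [566.  18.  33.]
294 270 [562.   7.  34.]
300 271 [561.  -3.  33.]
307 273 [557. -16.  35.]
313 275 [500. -50. 815.]
319 277 [551. -37.  32.]
326 279 [547. -49.  28.]
332 281 [544. -59.  33.]
338 283 [541. -70.  28.]
345 285 [538. -83.  11.]
seat bgr [65 61 60] plate [66 61 59] pipe [144 143 136] pipe end [101  99  95]
seat fit [ 0.55135045 -0.04271697  0.04072137] 182
seat fit [ 0.55138948 -0.04257983]
seat [293.8 272.5]
wide [324.1 356.8]
nar [386.5 310.2]
hub [250.  198.2]
crank [223.8 168.7]
wide [325.4 358.1] [ 0.4518 -0.222   0.0145] enc ((30.397436141967773, 31.5), 19.912670135498047)
nar [388.  311.1] [ 0.6114 -0.232   0.0145] enc ((29.68644142150879, 31.076271057128906), 13.664443016052246)
seat [292.2 270.1] [ 0.5541 -0.035   0.03  ] enc ((25.0, 18.0), 30.80594253540039)
crank [225.  169.4] [0.579  0.1929 0.158 ] enc ((29.0, 22.0), 5.099119663238525)
```

The crop confirms it: the wide disc is the grey coarse-holed one, the narrow disc the grey fine-holed one, and the orange disc is the look-alike. The pipe end touches the valve side of the seat, so I'll grip across the bedplate. First I'll go over the middle of the area, rolled 90°, and look with the wrist camera.

>>> {"name": "step_arm", "arguments": {"commands": [{"fingers":-1,"dx":-0.514,"dy":-0.652,"dz":-0.03,"roll":90},{"fingers":-1,"dx":-0.514,"dy":-0.652,"dz":-0.03,"roll":90},{"fingers":-1,"dx":-0.514,"dy":-0.652,"dz":-0.03,"roll":90},{"fingers":-1,"dx":-0.514,"dy":-0.652,"dz":-0.03,"roll":90},{"fingers":-1,"dx":-0.514,"dy":-0.652,"dz":-0.03,"roll":90},{"fingers":-1,"dx":-0.514,"dy":-0.652,"dz":-0.03,"roll":90},{"fingers":-1,"dx":-0.514,"dy":-0.652,"dz":-0.03,"roll":90},{"fingers":-1,"dx":-0.514,"dy":-0.652,"dz":-0.03,"roll":90}]}}

```text
time: 1.15
tool_pos: [0.3758, 0.1839, 0.2152]
tcp_rot: [2.447, 1.969, 0.001]
wrist_force: [1.0, 0.2, 0.7]
width: 1.0
grip_force: 0.0
```

```bash
cat >> h.py <<'E'
def to(x,y,z,yaw=None):
    s=read_state(); r=s['tcp_rot']; a=2*np.degrees(np.arctan2(r[1],r[0])); R=cv2.Rodrigues(np.array(r,float))[0]
    d=R.T@(np.array([x,y,z])-s['tool_pos']); roll=0 if yaw is None else (a-yaw+180)%360-180
    print('d',d.round(4),'roll',round(roll,2),'pos',s['tool_pos'].round(4),'yaw',round((a+180)%360-180,2),'t',round(s['time'],2),'F',s['wrist_force'].round(1),'w',round(s['width'],3),'g',round(s['grip_force'],1))
E
python3 -c "
from h import *
to(.50,-.12,.22,73.8)"
```

```text
d [-0.2703  0.1864 -0.0047] roll 3.84 pos [0.3758 0.1839 0.2152] yaw 77.64 t 1.15 F [1.  0.2 0.7] w 1.0 g 0.0
```

>>> {"name": "step_arm", "arguments": {"commands": [{"dx":-0.27,"dy":0.186,"dz":-0.005,"roll":4},{"dx":-0.27,"dy":0.186,"dz":-0.005,"roll":4},{"dx":-0.27,"dy":0.186,"dz":-0.005,"roll":4},{"dx":-0.27,"dy":0.186,"dz":-0.005,"roll":4},{"dx":-0.27,"dy":0.186,"dz":-0.005,"roll":4},{"dx":-0.27,"dy":0.186,"dz":-0.005,"roll":4},{"dx":-0.27,"dy":0.186,"dz":-0.005,"roll":4},{"dx":-0.27,"dy":0.186,"dz":-0.005,"roll":4}]}}

```text
invalid input
```

```bash
python3 - <<'E'
from h import *
p,d,K,T=grab('wrist','w1'); to(.4525,-.2183,.06,73.8)
o,_=ray(320,240,K,T);print(o)
c=T[:3,:3]
def pf(P):
    q=c@np.array(P)+T[:3,3]; th=np.arctan2(np.hypot(q[0],q[1]),-q[2]); f=th/np.hypot(q[0],q[1]); return (K[0,0]*q[0]*f+K[0,2],K[1,1]*-q[1]*f+K[1,2])
for P in((.4525,-.2183,.014),(.6116,-.2285,.014),(.547,-.045,.03),(.6034,.1476,.101)): print(np.round(pf(P)))
E
```

```text
d [-0.3675  0.1604  0.1581] roll 3.18 pos [0.3786 0.1769 0.2155] yaw 76.98 t 1.2 F [ 1.1 -3.3 -0.1] w 1.002 g 0.0
[0.38988082 0.25156158 0.3925805 ]
[425. 456.]
[519. 431.]
[491. 359.]
[565. 214.]
```

View pics/w1.png

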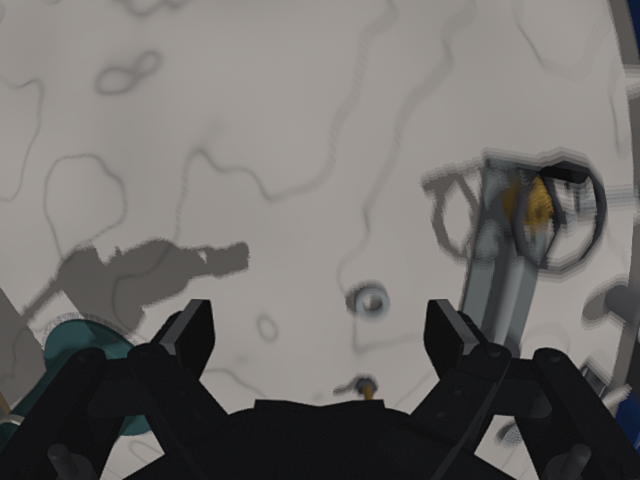

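The refused move needs "fingers" in every row. The wrist view, still mid-move, shows the wheel at (550,210) and the fingers at the bottom. I'll continue to the look position.

>>> {"name": "step_arm", "arguments": {"commands": [{"fingers":-1,"dx":-0.27,"dy":0.186,"dz":-0.005,"roll":4},{"fingers":-1,"dx":-0.27,"dy":0.186,"dz":-0.005,"roll":4},{"fingers":-1,"dx":-0.27,"dy":0.186,"dz":-0.005,"roll":4},{"fingers":-1,"dx":-0.27,"dy":0.186,"dz":-0.005,"roll":4},{"fingers":-1,"dx":-0.27,"dy":0.186,"dz":-0.005,"roll":4},{"fingers":-1,"dx":-0.27,"dy":0.186,"dz":-0.005,"roll":4},{"fingers":-1,"dx":-0.27,"dy":0.186,"dz":-0.005,"roll":4},{"fingers":-1,"dx":-0.27,"dy":0.186,"dz":-0.005,"roll":4}]}}

```text
time: 2.2
tool_pos: [0.5005, -0.1155, 0.2198]
tcp_rot: [-2.507, -1.891, 0.0]
wrist_force: [-0.8, -0.0, 0.5]
width: 0.996
grip_force: 0.0
```

```bash
python3 - <<'E'
from h import *
p,d,K,T=grab('wrist','w2'); to(.4525,-.2183,.06,73.8)
E
```

```text
d [-0.1123 -0.0179  0.1599] roll 0.27 pos [ 0.5006 -0.1154  0.2199] yaw 74.07 t 2.25 F [-0.1 -0.2  0.8] w 1.0 g 0.0
```

View pics/w2.png

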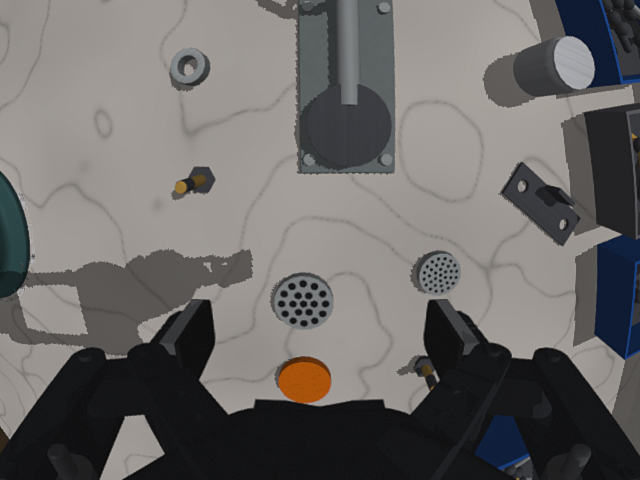

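The wrist view shows the seat at about (347,124) with the pipe end at (349,104), the wide disc at (303,301), orange at (303,380) and the narrow disc at (438,272). Now I'll refine these points and the pipe height.

```bash
python3 - <<'E'
from h import *
from scipy.optimize import least_squares
z=np.load('/tmp/w2.npz');p,d,K,T=z['p'],z['d'],z['K'],z['T']
g=cv2.cvtColor(p,cv2.COLOR_BGR2GRAY);print('gray seat',g[135,347],'plate',g[160,385],g[60,310],'pipe',g[90,349],'bench',g[230,350])
def W(u,v):
    o,r=ray(u,v,K,T,True);f=T[:3,:3]@r;return o+r*d[v,u]/-f[2]
for v in range(84,165,8): print(v,[int(1000*np.median([W(u+i,v+j)[2] for i in(-1,0,1) for j in(-1,0,1)])) for u in(310,330,343,349,355,370)])
def fit(P,r):
    f=least_squares(lambda q:np.hypot(*(P-q[:2]).T)-q[2],[*P.mean(0),r],loss='soft_l1',f_scale=.0007);return f.x.round(4)
m=(g<70).astype(np.uint8);mm=np.zeros_like(m);cv2.circle(mm,(347,124),55,1,-1);m&=mm
c=max(cv2.findContours(m,0,1)[0],key=cv2.contourArea)[:,0]
P=np.array([onplane(u,v,.03,K,T,True)[:2] for u,v in c if v>118]);print('seat',fit(P,.042),len(P))
# discs: any pixel with depth-height> .008
for n,(u0,v0),r in(('wide',(303,301),.034),('nar',(438,272),.026),('seatd',(347,124),.042)):
    m=np.zeros((480,640),np.uint8);lo,hi=(.022,.04) if n=='seatd' else (.009,.022)
    for v in range(v0-55,v0+45):
        for u in range(u0-55,u0+55):
            h=W(u,v)[2];m[v,u]=lo<h<hi
    m=cv2.morphologyEx(m,cv2.MORPH_CLOSE,np.ones((5,5)));c=max(cv2.findContours(m,0,1)[0],key=cv2.contourArea)
    P=np.array([onplane(*q,.03 if n=='seatd' else .014,K,T,True)[:2] for q in c[:,0] if n!='seatd' or q[1]>118]);print(n,fit(P,r),np.round(cv2.minEnclosingCircle(c)[0]))
# bedplate direction: grey edges
for v in(20,60,160): print(v,np.round(g[v,285:405:5]))
E
```

```text
gray seat 59 plate 130 94 pipe 125 bench 152
84 [8, 8, 32, 33, 31, 7]
92 [8, 30, 32, 33, 32, 30]
100 [8, 30, 32, 33, 32, 31]
108 [29, 30, 30, 30, 30, 30]
116 [30, 30, 30, 30, 29, 30]
124 [30, 29, 30, 30, 30, 30]
132 [30, 30, 30, 30, 30, 30]
140 [29, 30, 30, 30, 30, 30]
148 [8, 30, 30, 30, 29, 30]
156 [13, 29, 30, 30, 30, 30]
164 [12, 8, 30, 30, 31, 8]
seat [ 0.5465 -0.0406  0.0455] 183
wide [ 0.452  -0.2175  0.0338] [304. 302.]
nar [ 0.6107 -0.2277  0.0257] [439. 274.]
seatd [ 0.551  -0.0429  0.0412] [348. 117.]
20 [156 155 157  93  93  94  93  95  94  54  55  94 120 128 118  95  95  95
  95  94  97  96 153 152]
60 [157 156 111  92  95  94  95  94  96  53  53  90 114 130 120  92  96  96
  96  97  95  98 159 157]
160 [146 152 157  71 132 128  73  56  54  58  57  59  60  59  59  59  58  58
  98  65 130 132 158 145]
```

```bash
python3 - <<'E'
from h import *
from scipy.optimize import least_squares
def run(tag,c0,fish,R0):
    z=np.load(f'/tmp/{tag}.npz');p,d,K,T=z['p'],z['d'],z['K'],z['T']
    m=np.zeros((480,640),np.uint8)
    for v in range(c0[1]-R0,c0[1]+R0):
        for u in range(c0[0]-R0,c0[0]+R0):
            o,r=ray(u,v,K,T,fish);f=T[:3,:3]@r;h=(o+r*d[v,u]/-f[2]); m[v,u]=(.020<h[2]<.040) and d[v,u]>0
    m=cv2.morphologyEx(m,cv2.MORPH_CLOSE,np.ones((3,3)))
    c=max(cv2.findContours(m,0,1)[0],key=cv2.contourArea)[:,0]
    P=np.array([onplane(*q,.03,K,T,fish)[:2] for q in c])
    q=np.array([.549,-.044])
    hub=np.array([.6034,.1476])
    for _ in range(8):
        ax=(hub-q)/np.linalg.norm(hub-q);rel=P-q;k=(np.abs(np.hypot(*rel.T)-.042)<.005)&~((rel@ax>0)&(np.abs(rel@[-ax[1],ax[0]])<.016))
        f=least_squares(lambda s:np.hypot(*(P[k]-s[:2]).T)-.0418,q,loss='soft_l1',f_scale=.0007);q=f.x
    rr=np.hypot(*(P[k]-q).T);print(tag,q.round(4),k.sum(),len(P),'mean r',rr.mean(),rr.std(),'hub dist',np.linalg.norm(hub-q),'ax',np.degrees(np.arctan2(*(hub-q)[::-1])))
    u=349;print('pipe end rel',(onplane(349,104,.033,K,T,True)[:2]-q)@ax if fish else '')
run('w2',(347,124),True,60);run('top0',(324,279),False,35)
E
```

```text
w2 [ 0.5511 -0.0425] 207 280 mean r 0.04128149437606735 0.00039136408186677107 hub dist 0.19717323638713471 ax 74.60752726416985
pipe end rel 0.019761113443261875
top0 [ 0.5519 -0.0426] 115 157 mean r 0.041045406994244533 0.0005470992218214922 hub dist 0.19707434613623245 ax 74.8367396464756
pipe end rel
```

>>> {"name": "step_arm", "arguments": {"commands": [{"fingers":-1,"dx":-0.06,"dy":-0.01,"dz":0.04},{"fingers":-1,"dx":-0.112,"dy":-0.018,"dz":0.08},{"fingers":-1,"dx":-0.112,"dy":-0.018,"dz":0.13},{"fingers":-1,"dx":-0.112,"dy":-0.018,"dz":0.18},{"fingers":-1,"dx":-0.112,"dy":-0.018,"dz":0.19},{"fingers":-1,"dx":-0.112,"dy":-0.018,"dz":0.19}]}}

```text
invalid input
```

```bash
python3 -c "
from h import *
to(.452,-.218,.0,74)
p,d,K,T=grab('wrist','w3')
cv2.imwrite('pics/w3c.png',cv2.resize(p[240:480,120:520],None,fx=2,fy=2))"
```

```text
d [-0.1121 -0.0184  0.2199] roll 0.07 pos [ 0.5006 -0.1154  0.2199] yaw 74.07 t 2.25 F [-0.1 -0.2  0.8] w 1.0 g 0.0
```

View pics/w3c.png

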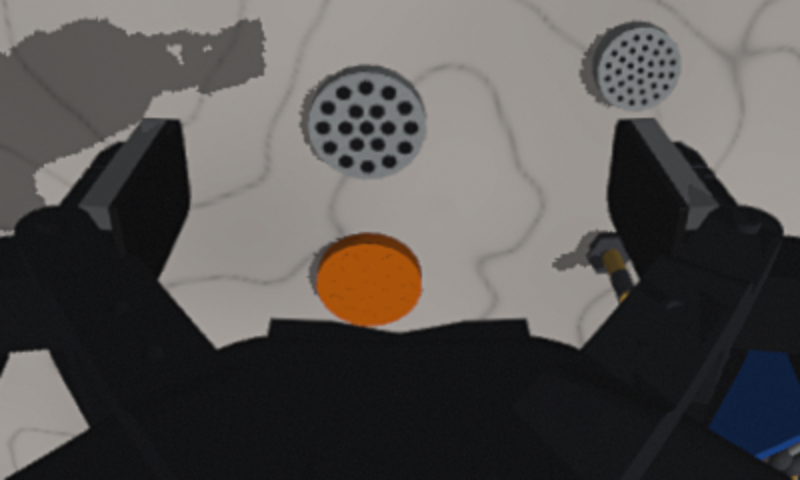

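The rows need every field, "roll" included. The arm hasn't moved, and the crop is the same scene: wide (367,125), orange (368,283).

>>> {"name": "step_arm", "arguments": {"commands": [{"fingers":-1,"dx":-0.06,"dy":-0.01,"dz":0.04,"roll":0},{"fingers":-1,"dx":-0.112,"dy":-0.018,"dz":0.08,"roll":0},{"fingers":-1,"dx":-0.112,"dy":-0.018,"dz":0.13,"roll":0},{"fingers":-1,"dx":-0.112,"dy":-0.018,"dz":0.18,"roll":0},{"fingers":-1,"dx":-0.112,"dy":-0.018,"dz":0.19,"roll":0},{"fingers":-1,"dx":-0.112,"dy":-0.018,"dz":0.19,"roll":0}]}}

```text
time: 3.05
tool_pos: [0.4533, -0.219, 0.0306]
tcp_rot: [-2.508, -1.892, 0.0]
wrist_force: [0.1, -0.3, 0.3]
width: 0.999
grip_force: 0.0
```

```bash
python3 -c "
from h import *
to(.452,-.218,.0,74)"
```

```text
d [ 0.0006 -0.0015  0.0306] roll 0.05 pos [ 0.4533 -0.219   0.0306] yaw 74.05 t 3.05 F [ 0.1 -0.3  0.3] w 0.999 g 0.0
```

>>> {"name": "step_arm", "arguments": {"commands": [{"fingers":-1,"dx":0,"dy":-0.001,"dz":0.02,"roll":0},{"fingers":-1,"dx":0,"dy":-0.001,"dz":0.027,"roll":0},{"fingers":-1,"dx":0,"dy":-0.001,"dz":0.0295,"roll":0},{"fingers":-1,"dx":0,"dy":-0.001,"dz":0.0295,"roll":0}]}}

```text
time: 3.55
tool_pos: [0.4529, -0.2198, 0.0017]
tcp_rot: [2.508, 1.889, 0.001]
wrist_force: [0.1, -0.2, -0.4]
width: 0.997
grip_force: 0.0
```

>>> {"name": "step_arm", "arguments": {"commands": [{"fingers":-1,"dx":0,"dy":0,"dz":0.003,"roll":0},{"fingers":-1,"dx":0,"dy":0,"dz":0.003,"roll":0}]}}

```text
time: 3.8
tool_pos: [0.452, -0.2195, -0.0023]
tcp_rot: [2.51, 1.89, 0.0]
wrist_force: [-0.2, 0.2, -0.4]
width: 1.002
grip_force: 0.0
```

>>> {"name": "step_arm", "arguments": {"commands": [{"fingers":-1,"dx":0,"dy":0,"dz":0.0015,"roll":0},{"fingers":0.0,"dx":0,"dy":0,"dz":0.0015,"roll":0},{"fingers":0.0,"dx":0,"dy":0,"dz":0.0015,"roll":0},{"fingers":0.0,"dx":0,"dy":0,"dz":0.0015,"roll":0},{"fingers":0.0,"dx":0,"dy":0,"dz":0.0015,"roll":0}], "squeeze": 40}}

```text
time: 4.42
tool_pos: [0.452, -0.2195, -0.0038]
tcp_rot: [2.509, 1.89, -0.0]
wrist_force: [0.5, -0.1, -0.6]
width: 0.498
grip_force: 0.0
```

```bash
python3 -c "
from h import *
p,d,K,T=grab('wrist','w4');to(.452,-.218,0)
p2,d2,K2,T2=grab('side','s4')
cv2.imwrite('pics/c4.png',np.hstack([cv2.resize(p[240:480,160:480],(440,330)),cv2.resize(p2[270:450,240:440],(360,330))]))"
```

```text
d [ 0.0014 -0.0004 -0.0038] roll 0 pos [ 0.452  -0.2195 -0.0038] yaw 73.97 t 4.47 F [-0.3  0.4  0.2] w 0.501 g 0.0
```

View pics/c4.png

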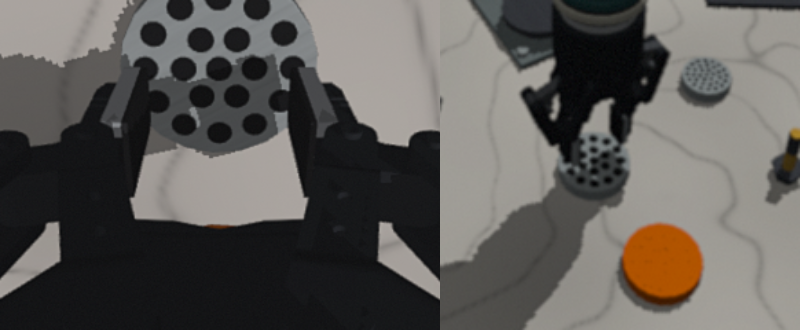

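The crop shows both fingers over the disc's near half (wrist crop, tips about (120,80) and (310,80)), while in the side crop the tips are over the disc's back part. I'll measure the tip heights by depth.

```bash
python3 - <<'E'
from h import *
z=np.load('/tmp/w4.npz');p,d,K,T=z['p'],z['d'],z['K'],z['T'];s=read_state();R=cv2.Rodrigues(s['tcp_rot'])[0]
D=[]
for v in range(200,470,2):
    for u in range(150,490,2):
        if d[v,u]<=0: continue
        o,r=ray(u,v,K,T,True);f=T[:3,:3]@r;w=o+r*d[v,u]/-f[2];D.append([u,v,*w,*(R.T@(w-s['tool_pos']))])
D=np.array(D)
h=D[:,4]
disc=D[(h>.008)&(h<.02)];print('disc n',len(disc),'xy range',disc[:,2:4].min(0).round(3),disc[:,2:4].max(0).round(3),'z med',np.median(disc[:,4]))
f=D[(h>.0195)&(h<.09)&(abs(D[:,6])<.06)]
for lo in(.0195,.022,.025,.03,.035,.04,.05):
    k=f[(f[:,4]>=lo)&(f[:,4]<lo+.005)]
    for sg in(-1,1):
        q=k[np.sign(k[:,6])==sg]
        if len(q): print(lo,sg,len(q),'tool x',q[:,5].min().round(3),q[:,5].max().round(3),'tool y',q[:,6].min().round(3),q[:,6].max().round(3))
E
```

```text
disc n 3500 xy range [ 0.419 -0.252] [ 0.485 -0.184] z med 0.014573828249761112
0.03 -1 2 tool x 0.002 0.003 tool y -0.022 -0.022
0.03 1 8 tool x 0.001 0.006 tool y 0.021 0.021
0.035 -1 38 tool x -0.01 0.011 tool y -0.033 -0.022
0.035 1 28 tool x -0.011 0.011 tool y 0.021 0.028
0.04 -1 61 tool x -0.011 0.011 tool y -0.035 -0.022
0.04 1 66 tool x -0.01 0.011 tool y 0.02 0.034
0.05 -1 73 tool x -0.011 0.011 tool y -0.035 -0.022
0.05 1 80 tool x -0.011 0.011 tool y 0.02 0.034
```

>>> {"name": "step_arm", "arguments": {"commands": [{"fingers":-1,"dx":0,"dy":0,"dz":0,"roll":0},{"fingers":-1,"dx":0,"dy":0,"dz":0,"roll":0},{"fingers":-1,"dx":0,"dy":0,"dz":0,"roll":0},{"fingers":-1,"dx":0,"dy":0,"dz":0,"roll":0},{"fingers":-1,"dx":0,"dy":0,"dz":0.003,"roll":0},{"fingers":-1,"dx":0,"dy":0,"dz":0.006,"roll":0},{"fingers":-1,"dx":0,"dy":0,"dz":0.006,"roll":0}]}}

```text
time: 5.4
tool_pos: [0.4515, -0.2192, -0.0103]
tcp_rot: [-2.509, -1.889, 0.001]
wrist_force: [-0.9, 0.7, 0.4]
width: 0.998
grip_force: 0.0
```

```bash
cat >> h.py <<'E'
def tips(tag):
    s=read_state();p,d,K,T=grab('wrist',tag);R=cv2.Rodrigues(s['tcp_rot'])[0];D=[]
    for v in range(180,470,2):
        for u in range(100,540,2):
            if d[v,u]>0:
                o,r=ray(u,v,K,T,True);f=T[:3,:3]@r;w=o+r*d[v,u]/-f[2];D.append([u,v,*(R.T@(w-s['tool_pos']))])
    D=np.array(D);k=D[(abs(D[:,2])<.012)&(abs(D[:,3])<.062)&(D[:,4]<0.0)&(p[D[:,1].astype(int),D[:,0].astype(int)].max(1)<60)]
    for sg in(-1,1):
        q=k[np.sign(k[:,3])==sg]; i=np.argsort(-q[:,4])[:8]; print('tip side',sg,q[i].round(4)[:6].tolist())
    return D
E
python3 -c "
from h import *
tips('w5');to(.452,-.218,0)"
```

```text
tip side -1 [[210.0, 302.0, -0.0098, -0.0557, -0.0114], [270.0, 278.0, 0.0084, -0.0225, -0.0231], [272.0, 312.0, -0.0085, -0.0223, -0.0233], [308.0, 318.0, -0.0114, -0.0056, -0.0234], [304.0, 276.0, 0.0097, -0.0072, -0.0236], [320.0, 292.0, 0.002, -0.0001, -0.0237]]
tip side 1 [[324.0, 316.0, -0.0105, 0.0018, -0.023], [332.0, 316.0, -0.0104, 0.0055, -0.0233], [340.0, 290.0, 0.0029, 0.0089, -0.0236], [350.0, 292.0, 0.002, 0.0135, -0.0237], [324.0, 290.0, 0.003, 0.0017, -0.0238], [368.0, 294.0, 0.001, 0.0217, -0.0239]]
d [ 0.0013 -0.0001 -0.0102] roll 0 pos [ 0.4517 -0.2193 -0.0102] yaw 73.97 t 5.45 F [-0.2 -1.4  0.2] w 0.998 g 0.0
```

```bash
python3 - <<'E'
from h import *
s=read_state();R=cv2.Rodrigues(s['tcp_rot'])[0]
z=np.load('/tmp/w5.npz');p,d,K,T=z['p'],z['d'],z['K'],z['T'];D=[]
for v in range(180,470):
    for u in range(100,540):
        if d[v,u]>0:
            o,r=ray(u,v,K,T,True);f=T[:3,:3]@r;w=o+r*d[v,u]/-f[2];D.append([u,v,*(R.T@(w-s['tool_pos']))])
D=np.array(D)
for sg in(-1,1):
    k=D[(abs(D[:,2])<.012)&(sg*D[:,3]>.038)&(sg*D[:,3]<.048)&(D[:,4]<-.015)]
    q=k[np.argsort(-k[:,4])[:200:20]];print(sg,q.round(3).tolist())
    print(np.histogram(k[:,4],bins=np.arange(-.07,0,.005)))
E
```

```text
-1 [[212.0, 311.0, 0.003, -0.044, -0.047], [213.0, 327.0, -0.003, -0.044, -0.048], [211.0, 309.0, 0.005, -0.043, -0.049], [212.0, 328.0, -0.003, -0.044, -0.05], [213.0, 334.0, -0.006, -0.043, -0.05], [214.0, 337.0, -0.007, -0.043, -0.051], [210.0, 324.0, -0.0, -0.044, -0.051], [209.0, 324.0, -0.0, -0.044, -0.052], [207.0, 303.0, 0.009, -0.044, -0.052], [211.0, 334.0, -0.004, -0.043, -0.053]]
(array([344, 312, 291, 230,  71,   0,   0,   0,   0,   0,   0,   0,   0,
         0]), array([-7.00000000e-02, -6.50000000e-02, -6.00000000e-02, -5.50000000e-02,
       -5.00000000e-02, -4.50000000e-02, -4.00000000e-02, -3.50000000e-02,
       -3.00000000e-02, -2.50000000e-02, -2.00000000e-02, -1.50000000e-02,
       -1.00000000e-02, -5.00000000e-03,  5.55111512e-17]))
1 [[426.0, 311.0, 0.004, 0.042, -0.047], [423.0, 334.0, -0.007, 0.042, -0.048], [428.0, 301.0, 0.009, 0.042, -0.049], [424.0, 343.0, -0.01, 0.042, -0.05], [425.0, 331.0, -0.004, 0.042, -0.05], [425.0, 332.0, -0.004, 0.042, -0.051], [430.0, 307.0, 0.007, 0.042, -0.051], [426.0, 324.0, -0.0, 0.041, -0.052], [429.0, 318.0, 0.003, 0.042, -0.052], [431.0, 301.0, 0.01, 0.042, -0.052]]
(array([363, 341, 308, 258,  66,   0,   0,   0,   0,   0,   0,   0,   0,
         0]), array([-7.00000000e-02, -6.50000000e-02, -6.00000000e-02, -5.50000000e-02,
       -5.00000000e-02, -4.50000000e-02, -4.00000000e-02, -3.50000000e-02,
       -3.00000000e-02, -2.50000000e-02, -2.00000000e-02, -1.50000000e-02,
       -1.00000000e-02, -5.00000000e-03,  5.55111512e-17]))
```

The tips lie about 48 mm behind the reported TCP when open, and 37 mm when half open, so they're still well above the disc. I'll go down in guarded steps.

>>> {"name": "step_arm", "arguments": {"commands": [{"fingers":-1,"dx":0,"dy":0,"dz":0.008,"roll":0},{"fingers":-1,"dx":0,"dy":0,"dz":0.015,"roll":0},{"fingers":-1,"dx":0,"dy":0,"dz":0.015,"roll":0}]}}

```text
time: 5.82
tool_pos: [0.4511, -0.2189, -0.0259]
tcp_rot: [-2.508, -1.889, 0.001]
wrist_force: [0.2, 0.4, 0.5]
width: 1.001
grip_force: 0.0
```

>>> {"name": "step_arm", "arguments": {"commands": [{"fingers":-1,"dx":0,"dy":0,"dz":0.005,"roll":0},{"fingers":-1,"dx":0,"dy":0,"dz":0.01,"roll":0},{"fingers":-1,"dx":0,"dy":0,"dz":0.01,"roll":0}]}}

```text
time: 6.2
tool_pos: [0.4515, -0.2192, -0.0354]
tcp_rot: [-2.509, -1.889, 0.001]
wrist_force: [0.6, -0.2, 0.1]
width: 1.0
grip_force: 0.0
```

```bash
python3 -c "
from h import *
to(.452,-.218,-.039)"
```

```text
d [0.0013 0.0001 0.0036] roll 0 pos [ 0.4515 -0.2192 -0.0354] yaw 73.97 t 6.2 F [ 0.6 -0.2  0.1] w 1.0 g 0.0
```

>>> {"name": "step_arm", "arguments": {"commands": [{"fingers":-1,"dx":0.001,"dy":0,"dz":0.003,"roll":0},{"fingers":0.0,"dx":0.001,"dy":0,"dz":0.003,"roll":0},{"fingers":0.0,"dx":0.001,"dy":0,"dz":0.003,"roll":0},{"fingers":0.0,"dx":0.001,"dy":0,"dz":0.003,"roll":0},{"fingers":0.0,"dx":0.001,"dy":0,"dz":0.003,"roll":0}], "squeeze": 40}}

```text
time: 6.82
tool_pos: [0.4525, -0.2185, -0.0374]
tcp_rot: [2.509, 1.89, 0.0]
wrist_force: [-0.2, 1.6, 5.1]
width: 0.761
grip_force: 44.9
```

```bash
python3 -c "
from h import *
to(.551,-.043,.1,74.5)"
```

```text
d [ 0.1959  0.0462 -0.1374] roll -0.53 pos [ 0.4525 -0.2185 -0.0374] yaw 73.97 t 6.83 F [-0.2  1.6  5.1] w 0.761 g 44.9
```

Gripped: width 0.76, grip 45 N. Lifting and moving over the seat.

>>> {"name": "step_arm", "arguments": {"commands": [{"fingers":0.0,"dx":0,"dy":0,"dz":-0.03,"roll":0},{"fingers":0.0,"dx":0,"dy":0,"dz":-0.075,"roll":0},{"fingers":0.0,"dx":0.05,"dy":0.012,"dz":-0.09,"roll":-0.5},{"fingers":0.0,"dx":0.1,"dy":0.024,"dz":-0.09,"roll":-0.5},{"fingers":0.0,"dx":0.15,"dy":0.036,"dz":-0.09,"roll":-0.5},{"fingers":0.0,"dx":0.196,"dy":0.046,"dz":-0.08,"roll":-0.5},{"fingers":0.0,"dx":0.196,"dy":0.046,"dz":-0.065,"roll":-0.5},{"fingers":0.0,"dx":0.196,"dy":0.046,"dz":-0.065,"roll":-0.5}]}}

```text
time: 7.82
tool_pos: [0.5479, -0.0426, 0.0246]
tcp_rot: [-2.498, -1.9, 0.007]
wrist_force: [0.1, -0.2, -1.6]
width: 0.759
grip_force: 45.9
```

```bash
python3 - <<'E'
from h import *
p,d,K,T=grab('wrist','w6');to(.551,-.043,-.0074,74.5)
s=read_state();R=cv2.Rodrigues(s['tcp_rot'])[0]
D=[]
for v in range(180,420):
    for u in range(150,490):
        if d[v,u]>0:
            o,r=ray(u,v,K,T,True);f=T[:3,:3]@r;w=o+r*d[v,u]/-f[2];D.append([u,v,*w,*(R.T@(w-s['tool_pos']))])
D=np.array(D);g=cv2.cvtColor(p,cv2.COLOR_BGR2GRAY)[D[:,1].astype(int),D[:,0].astype(int)]
k=D[(abs(D[:,6])<.028)&(abs(D[:,5])<.045)&(g>70)&(D[:,4]>.05)&(D[:,4]<.09)]
if len(k):
  print('disc z',np.percentile(k[:,4],[5,50,95]),'tool x',k[:,5].min(),k[:,5].max(),'tilt fit',np.linalg.lstsq(np.c_[k[:,5:7],np.ones(len(k))],k[:,4],rcond=None)[0])
cv2.imwrite('pics/w6c.png',p[100:480])
E
```

```text
d [0.0008 0.0024 0.0329] roll -0.04 pos [ 0.5485 -0.0432  0.0255] yaw 74.46 t 7.88 F [ 0.4  0.8 -1.1] w 0.762 g 45.9
disc z [0.07220033 0.07643057 0.07738424] tool x -0.03402352280385164 0.034448308896728036 tilt fit [-0.03480583 -0.00818322  0.07621861]
```

View pics/w6c.png

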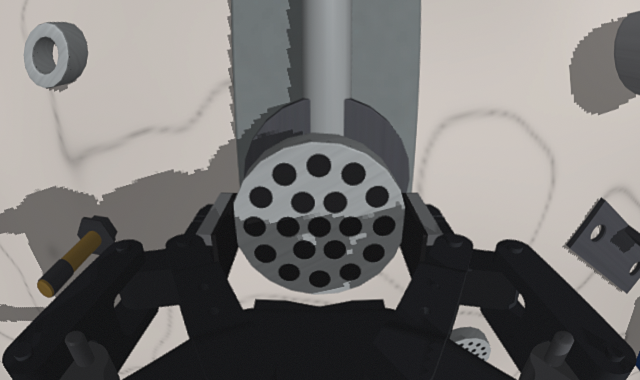

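The disc is held level and centred in the tool, at about (320,220) in the crop, over the seat. Lowering with guards.

>>> {"name": "step_arm", "arguments": {"commands": [{"fingers":0.0,"dx":0.001,"dy":0.0025,"dz":0.015,"roll":0},{"fingers":0.0,"dx":0.001,"dy":0.0025,"dz":0.026,"roll":0},{"fingers":0.0,"dx":0.001,"dy":0.0025,"dz":0.028,"roll":0},{"fingers":0.0,"dx":0.001,"dy":0.0025,"dz":0.028,"roll":0}]}}

```text
time: 8.38
tool_pos: [0.553, -0.0428, -0.0012]
tcp_rot: [-2.501, -1.9, 0.001]
wrist_force: [-0.8, -0.6, -1.3]
width: 0.765
grip_force: 45.9
```

```bash
python3 -c "
from h import *
to(.551,-.043,-.0067,74.5)"
```

```text
d [-0.0007 -0.0018  0.0055] roll -0.06 pos [ 0.553  -0.0428 -0.0012] yaw 74.44 t 8.38 F [-0.8 -0.6 -1.3] w 0.765 g 45.9
```

>>> {"name": "step_arm", "arguments": {"commands": [{"fingers":0.0,"dx":-0.001,"dy":-0.002,"dz":0.002,"roll":0},{"fingers":0.0,"dx":-0.001,"dy":-0.002,"dz":0.0035,"roll":0},{"fingers":0.0,"dx":-0.001,"dy":-0.002,"dz":0.0035,"roll":0},{"fingers":0.0,"dx":-0.001,"dy":-0.002,"dz":0.0035,"roll":0}]}}

```text
time: 8.88
tool_pos: [0.5512, -0.0429, -0.0042]
tcp_rot: [2.501, 1.901, 0.0]
wrist_force: [-0.9, 0.3, -3.0]
width: 0.763
grip_force: 45.9
```

```bash
python3 -c "
from h import *
to(.551,-.043,-.0067,74.5)"
```

```text
d [-0.0001 -0.0002  0.0025] roll -0.03 pos [ 0.5512 -0.0429 -0.0042] yaw 74.47 t 8.88 F [-0.9  0.3 -3. ] w 0.763 g 45.9
```

>>> {"name": "step_arm", "arguments": {"commands": [{"fingers":0.0,"dx":0,"dy":0,"dz":0.0013,"roll":0},{"fingers":0.0,"dx":0,"dy":0,"dz":0.0013,"roll":0}]}}

```text
time: 9.12
tool_pos: [0.5513, -0.0431, -0.0051]
tcp_rot: [2.501, 1.901, 0.0]
wrist_force: [-1.5, -1.8, 1.7]
width: 0.765
grip_force: 46.3
```

>>> {"name": "step_arm", "arguments": {"commands": [{"fingers":0.0,"dx":0,"dy":0,"dz":0.001,"roll":0},{"fingers":0.0,"dx":0,"dy":0,"dz":0.001,"roll":0}]}}

```text
time: 9.38
tool_pos: [0.5514, -0.0432, -0.0058]
tcp_rot: [2.501, 1.901, -0.0]
wrist_force: [-3.5, -0.2, 7.5]
width: 0.759
grip_force: 47.0
```

Contact at 7.5 N at the expected height. Releasing and rising.

>>> {"name": "step_arm", "arguments": {"commands": [{"fingers":-0.7,"dx":0,"dy":0,"dz":0,"roll":0},{"fingers":-1,"dx":0,"dy":0,"dz":0,"roll":0},{"fingers":-1,"dx":0,"dy":0,"dz":0,"roll":0},{"fingers":-1,"dx":0,"dy":0,"dz":-0.02,"roll":0},{"fingers":-1,"dx":0,"dy":0,"dz":-0.06,"roll":0},{"fingers":-1,"dx":0,"dy":0,"dz":-0.11,"roll":0},{"fingers":-1,"dx":-0.06,"dy":0.0,"dz":-0.14,"roll":0},{"fingers":-1,"dx":-0.08,"dy":0.0,"dz":-0.15,"roll":0}]}}

```text
time: 10.38
tool_pos: [0.5307, -0.1219, 0.146]
tcp_rot: [2.498, 1.898, 0.003]
wrist_force: [0.5, 0.4, -0.8]
width: 1.002
grip_force: 0.0
```

```bash
cat > disc.py <<'E'
from h import *
from scipy.optimize import least_squares
def disc(tag,g0,r,zt,new=True,lo=None,hi=None):
    if new: grab('wrist',tag)
    z=np.load(f'/tmp/{tag}.npz');p,d,K,T=z['p'],z['d'],z['K'],z['T']
    m=np.zeros((480,640),np.uint8);W=np.zeros((480,640,3))
    for v in range(480):
        for u in range(640):
            if d[v,u]<=0: continue
            o,q=ray(u,v,K,T,True);f=T[:3,:3]@q;W[v,u]=o+q*d[v,u]/-f[2]
    m=((abs(W[...,2]-zt)<.0045)&(np.hypot(W[...,0]-g0[0],W[...,1]-g0[1])<r+.012)).astype(np.uint8)
    m2=cv2.morphologyEx(m,cv2.MORPH_CLOSE,np.ones((9,9)));c=max(cv2.findContours(m2,0,1)[0],key=cv2.contourArea)[:,0]
    P=np.array([onplane(*q,zt,K,T,True)[:2] for q in c])
    f=least_squares(lambda q:np.hypot(*(P-q[:2]).T)-q[2],[*P.mean(0),r],loss='soft_l1',f_scale=.0007).x
    k=(m>0)&(np.hypot(W[...,0]-f[0],W[...,1]-f[1])<r-.003);A=W[k]
    pl=np.linalg.lstsq(np.c_[A[:,:2]-f[:2],np.ones(len(A))],A[:,2],rcond=None)[0]
    print(tag,'centre',f[:2].round(4),'r',f[2].round(4),'z',pl[2].round(4),'tilt',pl[:2].round(3),'n',len(A))
    return W
E
python3 -c "
from disc import *
disc('w7',(.551,-.043),.034,.044)
to(.611,-.228,-.0367,74.5)"
```

```text
w7 centre [ 0.5508 -0.0436] r 0.0335 z 0.0463 tilt [0.014 0.048] n 5323
d [-0.078   0.1045  0.1843] roll -0.1 pos [ 0.5306 -0.1241  0.1468] yaw 74.4 t 10.43 F [ 0.4 -2.4  0. ] w 1.0 g 0.0
```

```bash
python3 - <<'E'
from disc import *
W=disc('w8',(.551,-.043),.034,.044)
W=disc('w8',(.551,-.043),.034,.046,new=False)
to(.611,-.228,-.0367,74.5)
ax=np.array([np.cos(np.radians(74.6)),np.sin(np.radians(74.6))]);c=np.array([.5511,-.0428])
rel=W[...,:2]-c;a=rel@ax;b=rel@[-ax[1],ax[0]]
for lo in np.arange(-.042,.07,.006):
    k=(a>lo)&(a<lo+.006)&(abs(b)<.006);print(round(lo,3),k.sum(),np.round(np.percentile(W[...,2][k],[10,50,90])*1000,1) if k.sum() else '')
p,d,K,T=grab('side','s8')
cv2.imwrite('pics/s8c.png',cv2.resize(p[215:325,220:350],None,fx=5,fy=5,interpolation=cv2.INTER_CUBIC))
E
```

```text
w8 centre [ 0.5508 -0.0434] r 0.0335 z 0.0463 tilt [0.013 0.048] n 5330
w8 centre [ 0.5508 -0.0434] r 0.0333 z 0.0464 tilt [0.014 0.05 ] n 5432
d [-0.0799  0.1052  0.1827] roll -0.18 pos [ 0.5306 -0.1224  0.1455] yaw 74.32 t 10.47 F [-0.1  0.1  0.1] w 1.0 g 0.0
-0.042 112 [29.5 30.6 31.4]
-0.036 112 [30.9 44.3 45.4]
-0.03 127 [44.2 45.2 46.1]
-0.024 126 [44.3 45.3 46.2]
-0.018 130 [44.7 45.5 46.4]
-0.012 127 [45.  45.9 46.7]
-0.006 127 [45.4 46.2 47.3]
-0.0 133 [45.7 46.7 47.6]
0.006 133 [46.  47.1 47.9]
0.012 138 [46.2 47.1 48. ]
0.018 134 [46.6 47.6 48.5]
0.024 132 [46.8 47.7 48.6]
0.03 70 [33.3 47.3 48.7]
0.036 110 [31.9 33.1 34. ]
0.042 111 [31.7 32.8 33.9]
0.048 108 [31.7 33.1 34.2]
0.054 108 [31.8 33.  34.1]
0.06 107 [31.8 33.2 34.2]
0.066 110 [31.7 33.1 34. ]
```

View pics/s8c.png

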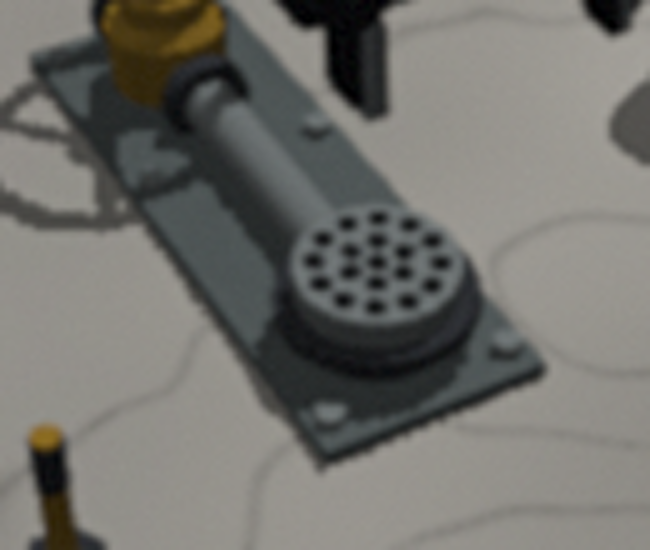

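The disc is centred within 1 mm. It leans about 3° because the pipe stub, which stands 3 mm above the seat top and overlaps its valve side, lifts that edge. That's fixed hardware, so I'll keep it centred. Next is the narrow disc.

>>> {"name": "step_arm", "arguments": {"commands": [{"fingers":-1,"dx":-0.04,"dy":0.053,"dz":0,"roll":0},{"fingers":-1,"dx":-0.08,"dy":0.105,"dz":0.03,"roll":0},{"fingers":-1,"dx":-0.08,"dy":0.105,"dz":0.08,"roll":0},{"fingers":-1,"dx":-0.08,"dy":0.105,"dz":0.12,"roll":0},{"fingers":-1,"dx":-0.08,"dy":0.105,"dz":0.13,"roll":0},{"fingers":-1,"dx":-0.08,"dy":0.105,"dz":0.13,"roll":0}]}}

```text
time: 11.28
tool_pos: [0.6089, -0.224, 0.0124]
tcp_rot: [-2.499, -1.901, 0.001]
wrist_force: [0.7, 0.3, 0.8]
width: 1.0
grip_force: 0.0
```

```bash
python3 -c "
from disc import *
to(.611,-.228,-.031,74.5)
disc('w9',(.611,-.228),.026,.014)"
```

```text
d [-0.0033  0.0032  0.0434] roll 0.02 pos [ 0.6089 -0.224   0.0124] yaw 74.52 t 11.28 F [0.7 0.3 0.8] w 1.0 g 0.0
w9 centre [ 0.6114 -0.2282] r 0.0258 z 0.0146 tilt [0.001 0.   ] n 5857
```

>>> {"name": "step_arm", "arguments": {"commands": [{"fingers":-1,"dx":-0.003,"dy":0.0035,"dz":0.02,"roll":0},{"fingers":-1,"dx":-0.003,"dy":0.0035,"dz":0.035,"roll":0},{"fingers":-1,"dx":-0.003,"dy":0.0035,"dz":0.042,"roll":0},{"fingers":-1,"dx":-0.003,"dy":0.0035,"dz":0.042,"roll":0},{"fingers":-1,"dx":-0.003,"dy":0.0035,"dz":0.042,"roll":0}]}}

```text
time: 11.95
tool_pos: [0.6122, -0.2292, -0.0284]
tcp_rot: [2.501, 1.901, 0.0]
wrist_force: [0.6, -0.7, 0.8]
width: 0.998
grip_force: 0.0
```

```bash
python3 -c "
from h import *
to(.6114,-.2282,-.031,74.5)"
```

```text
d [ 0.0007 -0.0011  0.0026] roll -0.04 pos [ 0.6122 -0.2292 -0.0284] yaw 74.46 t 11.95 F [ 0.6 -0.7  0.8] w 0.998 g 0.0
```

>>> {"name": "step_arm", "arguments": {"commands": [{"fingers":-0.2,"dx":0.001,"dy":-0.001,"dz":0.002,"roll":0},{"fingers":0.2,"dx":0.001,"dy":-0.001,"dz":0.002,"roll":0},{"fingers":0.2,"dx":0.001,"dy":-0.001,"dz":0.002,"roll":0},{"fingers":0.2,"dx":0.001,"dy":-0.001,"dz":0.002,"roll":0},{"fingers":0.2,"dx":0.001,"dy":-0.001,"dz":0.002,"roll":0},{"fingers":0.2,"dx":0.001,"dy":-0.001,"dz":0.002,"roll":0}], "squeeze": 40}}

```text
time: 12.7
tool_pos: [0.6118, -0.228, -0.0299]
tcp_rot: [2.501, 1.9, 0.001]
wrist_force: [-0.4, 1.9, 5.6]
width: 0.573
grip_force: 41.8
```

```bash
python3 -c "
from h import *
to(.551,-.043,.06,74.5)"
```

```text
d [ 0.1619 -0.108  -0.09  ] roll -0.03 pos [ 0.6118 -0.228  -0.0299] yaw 74.47 t 12.7 F [-0.4  1.9  5.6] w 0.573 g 41.8
```

>>> {"name": "step_arm", "arguments": {"commands": [{"fingers":0.2,"dx":0,"dy":0,"dz":-0.04,"roll":0},{"fingers":0.2,"dx":0,"dy":0,"dz":-0.09,"roll":0},{"fingers":0.2,"dx":0.045,"dy":-0.03,"dz":-0.1,"roll":0},{"fingers":0.2,"dx":0.09,"dy":-0.06,"dz":-0.1,"roll":0},{"fingers":0.2,"dx":0.135,"dy":-0.09,"dz":-0.09,"roll":0},{"fingers":0.2,"dx":0.162,"dy":-0.108,"dz":-0.08,"roll":0},{"fingers":0.2,"dx":0.162,"dy":-0.108,"dz":-0.075,"roll":0},{"fingers":0.2,"dx":0.162,"dy":-0.108,"dz":-0.075,"roll":0}]}}

```text
time: 13.7
tool_pos: [0.5501, -0.043, 0.0435]
tcp_rot: [-2.5, -1.901, 0.002]
wrist_force: [-0.4, -0.1, -2.0]
width: 0.569
grip_force: 42.1
```

```bash
python3 - <<'E'
from disc import *
read_camera('top')
to(.551,-.043,.0165,74.5)
s=read_state();W=disc('w10',s['tool_pos'][:2],.026,s['tool_pos'][2]+.044)
E
```

```text
d [0.0005 0.0001 0.0275] roll -0.05 pos [ 0.5507 -0.0435  0.044 ] yaw 74.45 t 13.75 F [ 0.5 -0.1 -1.3] w 0.566 g 42.1
w10 centre [ 0.5501 -0.0436] r 0.0263 z 0.0885 tilt [-0.001 -0.001] n 9026
```

>>> {"name": "step_arm", "arguments": {"commands": [{"fingers":0.2,"dx":0.0005,"dy":0.0005,"dz":0.015,"roll":0},{"fingers":0.2,"dx":0.0005,"dy":0.0005,"dz":0.023,"roll":0},{"fingers":0.2,"dx":0.0005,"dy":0.0005,"dz":0.025,"roll":0},{"fingers":0.2,"dx":0.0005,"dy":0.0005,"dz":0.025,"roll":0},{"fingers":0.2,"dx":0.0005,"dy":0.0005,"dz":0.025,"roll":0}]}}

```text
time: 14.42
tool_pos: [0.5516, -0.0425, 0.0196]
tcp_rot: [2.501, 1.901, 0.001]
wrist_force: [0.1, -0.1, -1.2]
width: 0.568
grip_force: 42.1
```

>>> {"name": "step_arm", "arguments": {"commands": [{"fingers":0.2,"dx":0,"dy":0,"dz":0.001,"roll":0},{"fingers":0.2,"dx":0,"dy":0,"dz":0.001,"roll":0}]}}

```text
time: 14.68
tool_pos: [0.5513, -0.0424, 0.0185]
tcp_rot: [2.501, 1.901, 0.0]
wrist_force: [0.3, -0.8, -1.9]
width: 0.568
grip_force: 42.1
```

>>> {"name": "step_arm", "arguments": {"commands": [{"fingers":0.2,"dx":-0.0007,"dy":0,"dz":0.001,"roll":0},{"fingers":0.2,"dx":-0.0007,"dy":0,"dz":0.0015,"roll":0},{"fingers":0.2,"dx":-0.0007,"dy":0,"dz":0.0015,"roll":0}]}}

```text
time: 15.05
tool_pos: [0.5511, -0.0432, 0.0169]
tcp_rot: [2.501, 1.901, -0.0]
wrist_force: [-0.0, -0.3, -1.3]
width: 0.569
grip_force: 42.1
```

>>> {"name": "step_arm", "arguments": {"commands": [{"fingers":0.2,"dx":0,"dy":0,"dz":0.0005,"roll":0},{"fingers":0.2,"dx":0,"dy":0,"dz":0.0005,"roll":0}]}}

```text
time: 15.3
tool_pos: [0.5511, -0.0433, 0.0165]
tcp_rot: [2.501, 1.901, -0.0]
wrist_force: [-0.9, -1.3, -0.4]
width: 0.565
grip_force: 42.2
```

>>> {"name": "step_arm", "arguments": {"commands": [{"fingers":0.2,"dx":0,"dy":0,"dz":0.001,"roll":0},{"fingers":0.2,"dx":0,"dy":0,"dz":0.001,"roll":0}]}}

```text
time: 15.55
tool_pos: [0.5511, -0.0435, 0.0157]
tcp_rot: [2.501, 1.901, -0.0]
wrist_force: [-3.3, -2.4, 4.7]
width: 0.57
grip_force: 42.5
```

```bash
python3 -c "
from h import *
to(.551,-.043,.016,74.5)"
```

```text
d [ 0.0004 -0.0002 -0.0003] roll -0.03 pos [ 0.5511 -0.0435  0.0157] yaw 74.47 t 15.55 F [-3.3 -2.4  4.7] w 0.57 g 42.5
```

>>> {"name": "step_arm", "arguments": {"commands": [{"fingers":-0.2,"dx":0,"dy":0,"dz":0,"roll":0},{"fingers":-1,"dx":0,"dy":0,"dz":0,"roll":0},{"fingers":-1,"dx":0,"dy":0,"dz":0,"roll":0},{"fingers":-1,"dx":0,"dy":0,"dz":-0.02,"roll":0},{"fingers":-1,"dx":0,"dy":0,"dz":-0.06,"roll":0},{"fingers":-1,"dx":-0.03,"dy":0,"dz":-0.11,"roll":0},{"fingers":-1,"dx":-0.06,"dy":0.0,"dz":-0.14,"roll":0},{"fingers":-1,"dx":-0.06,"dy":0.0,"dz":-0.14,"roll":0}]}}

```text
time: 16.55
tool_pos: [0.5372, -0.1028, 0.1589]
tcp_rot: [2.499, 1.895, 0.007]
wrist_force: [-0.2, 0.3, -0.8]
width: 0.998
grip_force: 0.0
```

```bash
python3 - <<'E'
from disc import *
read_camera('top')
W=disc('w11',(.551,-.043),.026,.0605)
W=disc('w11',(.551,-.043),.034,.046,new=False)
to(.58,.197,.2,74.5)
grab('top','t11')
E
```

```text
w11 centre [ 0.5502 -0.0444] r 0.0252 z 0.0602 tilt [0.014 0.052] n 3054
w11 centre [ 0.5506 -0.0435] r 0.0332 z 0.0463 tilt [0.014 0.054] n 1248
d [ 0.2989 -0.0364 -0.0448] roll -0.08 pos [ 0.5348 -0.1007  0.155 ] yaw 74.42 t 16.65 F [ 0.2  1.4 -1.1] w 1.001 g 0.0
```

The stack is good: the centres agree within 1 mm. Now to the crank, stopping first where the wrist camera looks straight down on the wheel.

>>> {"name": "step_arm", "arguments": {"commands": [{"fingers":-1,"dx":0.06,"dy":-0.01,"dz":-0.03,"roll":0},{"fingers":-1,"dx":0.12,"dy":-0.025,"dz":-0.06,"roll":0},{"fingers":-1,"dx":0.17,"dy":-0.035,"dz":-0.07,"roll":0},{"fingers":-1,"dx":0.209,"dy":-0.037,"dz":-0.07,"roll":0},{"fingers":-1,"dx":0.209,"dy":-0.037,"dz":-0.07,"roll":0},{"fingers":-1,"dx":0.209,"dy":-0.037,"dz":-0.07,"roll":0}]}}

```text
time: 17.45
tool_pos: [0.554, 0.1105, 0.2233]
tcp_rot: [-2.499, -1.902, 0.005]
wrist_force: [-0.4, -0.4, 0.5]
width: 1.0
grip_force: 0.0
```

```bash
python3 - <<'E'
from h import *
from scipy.optimize import least_squares
p,d,K,T=grab('wrist','w12');W=np.zeros((480,640,3))
for v in range(480):
    for u in range(640):
        if d[v,u]<=0: continue
        o,q=ray(u,v,K,T,True);f=T[:3,:3]@q;W[v,u]=o+q*d[v,u]/-f[2]
k=(abs(W[...,2]-.158)<.004)&(np.hypot(W[...,0]-.579,W[...,1]-.196)<.03)
A=W[k];print('crank top',len(A),np.median(A,0).round(4),((A.min(0)+A.max(0))/2).round(4),(A.max(0)-A.min(0)).round(4))
k=(W[...,2]>.094)&(W[...,2]<.106)&(np.hypot(W[...,0]-.604,W[...,1]-.148)>.042)&(np.hypot(W[...,0]-.604,W[...,1]-.148)<.07)
B=W[k];f=least_squares(lambda q:np.hypot(B[:,0]-q[0],B[:,1]-q[1])-.055,[.604,.148],loss='soft_l1',f_scale=.002).x
print('hub',f.round(4),len(B),np.hypot(*(A.mean(0)[:2]-f)),'from seat',np.hypot(*(f-[.551,-.0428])),np.degrees(np.arctan2(*(f-[.551,-.0428])[::-1])),'z',np.median(B[:,2]))
to(.579,.196,.15,74.5)
cv2.imwrite('pics/w12.png',p)
E
```

```text
crank top 859 [0.5791 0.1991 0.1584] [0.5792 0.1993 0.1575] [0.0213 0.0222 0.0068]
hub [0.6031 0.1509] 5566 0.05384877700444783 from seat 0.2005838364632359 74.93341951846233 z 0.10045610988975578
d [0.0897 0.001  0.0735] roll -0.02 pos [0.5542 0.1099 0.2236] yaw 74.48 t 17.5 F [ 0.4 -0.1  0. ] w 1.0 g 0.0
```

View pics/w12.png

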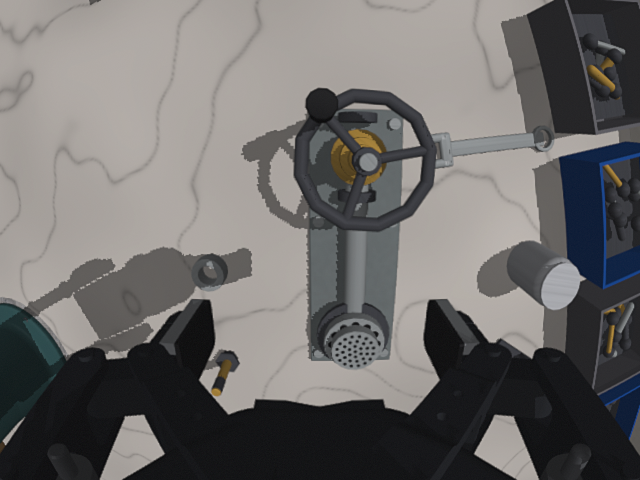

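The wrist view shows the crank top at (321,104), the hub at (368,162) and the stack at (355,342). The measured hub-to-seat distance of 200.6 mm and the crank radius of about 54 mm both fit the description. Moving over the crank.

>>> {"name": "step_arm", "arguments": {"commands": [{"fingers":-1,"dx":0.05,"dy":0,"dz":0.0,"roll":0},{"fingers":-1,"dx":0.0925,"dy":0,"dz":0.04,"roll":0},{"fingers":-1,"dx":0.0925,"dy":0,"dz":0.07,"roll":0},{"fingers":-1,"dx":0.0925,"dy":0,"dz":0.07,"roll":0},{"fingers":-1,"dx":0.0925,"dy":0,"dz":0.07,"roll":0}]}}

```text
time: 18.12
tool_pos: [0.5806, 0.1984, 0.1562]
tcp_rot: [2.502, 1.899, 0.001]
wrist_force: [0.2, -0.2, -0.1]
width: 1.001
grip_force: 0.0
```

```bash
python3 - <<'E'
from h import *
s=read_state();p,d,K,T=grab('wrist','w13');W=np.zeros((480,640,3));R=cv2.Rodrigues(s['tcp_rot'])[0]
for v in range(480):
    for u in range(640):
        if d[v,u]<=0: continue
        o,q=ray(u,v,K,T,True);f=T[:3,:3]@q;W[v,u]=o+q*d[v,u]/-f[2]
k=(abs(W[...,2]-.158)<.004)&(np.hypot(W[...,0]-.579,W[...,1]-.199)<.02)
A=W[k];print('crank top',len(A),((A.min(0)+A.max(0))/2).round(4),(A.max(0)-A.min(0)).round(4))
to(.579,.199,.078,74.5)
E
```

```text
crank top 1366 [0.5792 0.2    0.1572] [0.0221 0.0216 0.0063]
d [-0.0004 -0.0024  0.0791] roll -0.12 pos [0.5812 0.1987 0.1571] yaw 74.38 t 18.18 F [ 0.9 -0.   0.2] w 1.001 g 0.0
```

>>> {"name": "step_arm", "arguments": {"commands": [{"fingers":-1,"dx":0,"dy":-0.002,"dz":0.03,"roll":0},{"fingers":-1,"dx":0,"dy":-0.002,"dz":0.06,"roll":0},{"fingers":-1,"dx":0,"dy":-0.002,"dz":0.078,"roll":0},{"fingers":-1,"dx":0,"dy":-0.002,"dz":0.078,"roll":0},{"fingers":-1,"dx":0,"dy":-0.002,"dz":0.078,"roll":0}]}}

```text
time: 18.8
tool_pos: [0.5794, 0.2001, 0.0789]
tcp_rot: [2.501, 1.9, 0.004]
wrist_force: [0.7, 0.1, 0.3]
width: 0.999
grip_force: 0.0
```

>>> {"name": "step_arm", "arguments": {"commands": [{"fingers":0.4,"dx":0,"dy":0,"dz":0,"roll":0},{"fingers":0.9,"dx":0,"dy":0,"dz":0,"roll":0},{"fingers":0.9,"dx":0,"dy":0,"dz":0,"roll":0},{"fingers":0.9,"dx":0,"dy":0,"dz":0,"roll":0},{"fingers":0.9,"dx":0,"dy":0,"dz":0,"roll":0},{"fingers":0.9,"dx":0,"dy":0,"dz":0,"roll":0},{"fingers":0.9,"dx":0,"dy":0,"dz":0,"roll":0}], "squeeze": 50}}

```text
time: 19.68
tool_pos: [0.5788, 0.2, 0.0779]
tcp_rot: [2.501, 1.9, 0.002]
wrist_force: [1.5, -1.8, 4.3]
width: 0.243
grip_force: 49.2
```

```bash
python3 - <<'E'
from h import *
to(.579,.199,.078,74.5)
h=np.array([.6031,.1509]);s=read_state();r=s['tool_pos'][:2]-h;print(np.hypot(*r),np.degrees(np.arctan2(r[1],r[0])))
E
```

```text
d [-0.0009  0.0004 -0.0001] roll -0.03 pos [0.5788 0.2    0.0779] yaw 74.47 t 19.68 F [ 1.5 -1.8  4.3] w 0.243 g 49.2
0.05472631794829988 116.32190278093304
```

Gripped the crank. Next I'll generate the circle shift numbers in tool axes.

```bash
cat > c.py <<'E'
from h import *
import sys
H=np.array([.6031,.1509])
def ang():
    s=read_state();r=s['tool_pos'][:2]-H;return np.degrees(np.arctan2(r[1],r[0])),np.hypot(*r),s
def rows(th0,deltas,yaw=74.5,r=.055):
    e=lambda t:np.array([np.cos(np.radians(t)),np.sin(np.radians(t))])
    x=e(yaw);y=e(yaw-90)
    for t in deltas:
        d=r*(e(th0+t)-e(th0));print(t,[round(float(d@x),4),round(float(d@y),4)])
def stat():
    a,r,s=ang();print('ang',round(a,2),'r',round(r,4),'F',s['wrist_force'].round(1),'w',round(s['width'],3),'g',round(s['grip_force'],1),'t',round(s['time'],2),'z',round(s['tool_pos'][2],4))
if __name__=='__main__':
    stat(); rows(float(sys.argv[1]),[float(x) for x in sys.argv[2:]])
E
python3 c.py 116.3 -13 -26 -39 -52 -65 -78 -91 -104
```

```text
ang 116.32 r 0.0547 F [ 1.5 -1.8  4.3] w 0.243 g 49.2 t 19.68 z 0.0779
-13.0 [0.0072, 0.0102]
-26.0 [0.0119, 0.0217]
-39.0 [0.0139, 0.034]
-52.0 [0.0131, 0.0464]
-65.0 [0.0096, 0.0583]
-78.0 [0.0034, 0.0691]
-91.0 [-0.0051, 0.0783]
-104.0 [-0.0153, 0.0853]
```

>>> {"name": "step_arm", "arguments": {"commands": [{"fingers":0.9,"dx":0.0072,"dy":0.0102,"dz":0,"roll":0},{"fingers":0.9,"dx":0.0119,"dy":0.0217,"dz":0,"roll":0},{"fingers":0.9,"dx":0.0139,"dy":0.034,"dz":0,"roll":0},{"fingers":0.9,"dx":0.0131,"dy":0.0464,"dz":0,"roll":0},{"fingers":0.9,"dx":0.0096,"dy":0.0583,"dz":0,"roll":0},{"fingers":0.9,"dx":0.0034,"dy":0.0691,"dz":0,"roll":0},{"fingers":0.9,"dx":-0.0051,"dy":0.0783,"dz":0,"roll":0},{"fingers":0.9,"dx":-0.0153,"dy":0.0853,"dz":0,"roll":0}]}}

```text
time: 20.68
tool_pos: [0.6584, 0.164, 0.078]
tcp_rot: [2.501, 1.901, 0.008]
wrist_force: [2.1, 4.4, 2.5]
width: 0.244
grip_force: 49.2
```

```bash
python3 c.py 12.3 -1 -3 -5 -8
```

```text
ang 13.34 r 0.0568 F [2.1 4.4 2.5] w 0.244 g 49.2 t 20.68 z 0.078
-1.0 [-0.0009, 0.0004]
-3.0 [-0.0026, 0.0013]
-5.0 [-0.0043, 0.0021]
-8.0 [-0.007, 0.0031]
```

>>> {"name": "step_arm", "arguments": {"commands": [{"fingers":0.9,"dx":0.0014,"dy":0.0027,"dz":0,"roll":0},{"fingers":0.9,"dx":0.0014,"dy":0.0027,"dz":0,"roll":0},{"fingers":0.9,"dx":0.0014,"dy":0.0027,"dz":0,"roll":0}]}}

```text
time: 21.05
tool_pos: [0.6587, 0.1622, 0.0779]
tcp_rot: [2.501, 1.901, -0.003]
wrist_force: [-2.1, -2.6, 8.2]
width: 0.239
grip_force: 49.6
```

```bash
python3 c.py 12.3 -1 -3 -5 -8
```

```text
ang 11.46 r 0.0567 F [-2.1 -2.6  8.2] w 0.239 g 49.6 t 21.05 z 0.0779
-1.0 [-0.0009, 0.0004]
-3.0 [-0.0026, 0.0013]
-5.0 [-0.0043, 0.0021]
-8.0 [-0.007, 0.0031]
```

```bash
python3 - <<'E'
from c import *
for i in range(10):
    t=12.3-26*i;print('from',t);rows(t,[-9,-18,-26])
E
```

```text
from 12.3
-9 [-0.0079, 0.0034]
-18 [-0.0163, 0.0055]
-26 [-0.0239, 0.0063]
from -13.7
-9 [-0.0086, -0.0004]
-18 [-0.0171, -0.0022]
-26 [-0.0243, -0.0048]
from -39.7
-9 [-0.0076, -0.0041]
-18 [-0.0144, -0.0094]
-26 [-0.0197, -0.015]
from -65.7
-9 [-0.005, -0.007]
-18 [-0.0088, -0.0148]
-26 [-0.0112, -0.0221]
from -91.7
-9 [-0.0014, -0.0085]
-18 [-0.0014, -0.0171]
-26 [-0.0003, -0.0247]
from -117.7
-9 [0.0025, -0.0083]
-18 [0.0062, -0.016]
-26 [0.0105, -0.0224]
from -143.7
-9 [0.0059, -0.0063]
-18 [0.0126, -0.0117]
-26 [0.0193, -0.0155]
from -169.7
-9 [0.008, -0.0031]
-18 [0.0165, -0.005]
-26 [0.0241, -0.0055]
from -195.7
-9 [0.0086, 0.0007]
-18 [0.017, 0.0028]
-26 [0.0241, 0.0057]
from -221.7
-9 [0.0074, 0.0044]
-18 [0.0141, 0.0099]
-26 [0.0192, 0.0156]
```

>>> {"name": "step_arm", "arguments": {"commands": [{"fingers":0.9,"dx":-0.0093,"dy":0.0007,"dz":0,"roll":0},{"fingers":0.9,"dx":-0.0177,"dy":0.0028,"dz":0,"roll":0},{"fingers":0.9,"dx":-0.0253,"dy":0.0036,"dz":0,"roll":0},{"fingers":0.9,"dx":-0.0253,"dy":0.0036,"dz":0,"roll":0}]}}

```text
time: 21.55
tool_pos: [0.6579, 0.1369, 0.078]
tcp_rot: [2.5, 1.899, 0.004]
wrist_force: [4.8, -1.5, 2.3]
width: 0.243
grip_force: 49.3
```

>>> {"name": "step_arm", "arguments": {"commands": [{"fingers":0.9,"dx":-0.0086,"dy":-0.0004,"dz":0,"roll":0},{"fingers":0.9,"dx":-0.0171,"dy":-0.0022,"dz":0,"roll":0},{"fingers":0.9,"dx":-0.0243,"dy":-0.0048,"dz":0,"roll":0},{"fingers":0.9,"dx":-0.0243,"dy":-0.0048,"dz":0,"roll":0}]}}

```text
time: 22.05
tool_pos: [0.6569, 0.1327, 0.0787]
tcp_rot: [-2.499, -1.895, -0.058]
wrist_force: [34.9, 47.8, -21.2]
width: 0.243
grip_force: 50.8
```

The stop is met: the wheel stalls near -19° with about 56 N tangential, after roughly 0.375 turn, which fits the given start range. Easing the push to a light press to measure the stop angle.

>>> {"name": "step_arm", "arguments": {"commands": [{"fingers":0.9,"dx":0.0173,"dy":0.0046,"dz":0,"roll":0},{"fingers":0.9,"dx":0.0173,"dy":0.0046,"dz":0,"roll":0},{"fingers":0.9,"dx":0.0173,"dy":0.0046,"dz":0,"roll":0}]}}

```text
time: 22.42
tool_pos: [0.6566, 0.1329, 0.0784]
tcp_rot: [2.5, 1.901, 0.009]
wrist_force: [7.7, 4.4, 2.7]
width: 0.241
grip_force: 53.6
```

```bash
python3 - <<'E'
from c import *
stat();print(read_state()['tcp_rot'])
s=read_state();p,d,K,T=grab('wrist','w20')
stat();rows(-21,[-4])
E
```

```text
ang -18.61 r 0.0565 F [7.7 4.4 2.7] w 0.241 g 53.6 t 22.43 z 0.0784
[2.4996453  1.90050489 0.00882458]
ang -18.6 r 0.0565 F [6.7 4.9 2.4] w 0.243 g 53.6 t 22.48 z 0.0784
-4 [-0.0038, -0.0005]
```

Stop angle is -18.6° in TCP terms. Since the same grip is kept, two turns later means the same TCP point (0.6566, 0.1329). Computing the counter-clockwise rows.

```bash
python3 - <<'E'
from c import *
for i in range(3):
    t=-21+120*i;print('from',t);rows(t,[15*k for k in range(1,9)])
E
```

```text
from -21
15 [0.0143, -0.0005]
30 [0.0281, -0.0047]
45 [0.0403, -0.0123]
60 [0.05, -0.0228]
75 [0.0568, -0.0355]
90 [0.06, -0.0495]
105 [0.0595, -0.0638]
120 [0.0553, -0.0776]
from 99
15 [-0.0076, -0.0122]
30 [-0.0181, -0.022]
45 [-0.0308, -0.0287]
60 [-0.0448, -0.0319]
75 [-0.0591, -0.0314]
90 [-0.0729, -0.0272]
105 [-0.085, -0.0196]
120 [-0.0948, -0.0091]
from 219
15 [-0.0067, 0.0127]
30 [-0.01, 0.0267]
45 [-0.0095, 0.041]
60 [-0.0053, 0.0547]
75 [0.0023, 0.0669]
90 [0.0128, 0.0767]
105 [0.0255, 0.0835]
120 [0.0395, 0.0867]
```

>>> {"name": "step_arm", "arguments": {"commands": [{"fingers":0.9,"dx":0.0143,"dy":-0.0005,"dz":0,"roll":0},{"fingers":0.9,"dx":0.0281,"dy":-0.0047,"dz":0,"roll":0},{"fingers":0.9,"dx":0.0403,"dy":-0.0123,"dz":0,"roll":0},{"fingers":0.9,"dx":0.05,"dy":-0.0228,"dz":0,"roll":0},{"fingers":0.9,"dx":0.0568,"dy":-0.0355,"dz":0,"roll":0},{"fingers":0.9,"dx":0.06,"dy":-0.0495,"dz":0,"roll":0},{"fingers":0.9,"dx":0.0595,"dy":-0.0638,"dz":0,"roll":0},{"fingers":0.9,"dx":0.0553,"dy":-0.0776,"dz":0,"roll":0}]}}

```text
time: 23.48
tool_pos: [0.5949, 0.2018, 0.0783]
tcp_rot: [2.496, 1.899, -0.002]
wrist_force: [5.1, -12.5, 6.6]
width: 0.242
grip_force: 54.2
```

```bash
python3 -c "
from c import *
stat()"
```

```text
ang 99.16 r 0.0516 F [  5.1 -12.5   6.6] w 0.242 g 54.2 t 23.48 z 0.0783
```

>>> {"name": "step_arm", "arguments": {"commands": [{"fingers":0.9,"dx":-0.0111,"dy":-0.0122,"dz":0,"roll":0},{"fingers":0.9,"dx":-0.0216,"dy":-0.022,"dz":0,"roll":0},{"fingers":0.9,"dx":-0.0343,"dy":-0.0287,"dz":0,"roll":0},{"fingers":0.9,"dx":-0.0483,"dy":-0.0319,"dz":0,"roll":0},{"fingers":0.9,"dx":-0.0626,"dy":-0.0314,"dz":0,"roll":0},{"fingers":0.9,"dx":-0.0764,"dy":-0.0272,"dz":0,"roll":0},{"fingers":0.9,"dx":-0.0885,"dy":-0.0196,"dz":0,"roll":0},{"fingers":0.9,"dx":-0.0983,"dy":-0.0091,"dz":0,"roll":0}]}}

```text
time: 24.48
tool_pos: [0.5598, 0.114, 0.0783]
tcp_rot: [-2.501, -1.899, -0.006]
wrist_force: [4.5, 6.8, 5.2]
width: 0.245
grip_force: 53.8
```

```bash
python3 -c "
from c import *
stat()"
```

```text
ang -139.53 r 0.0569 F [4.5 6.8 5.2] w 0.245 g 53.8 t 24.48 z 0.0783
```

>>> {"name": "step_arm", "arguments": {"commands": [{"fingers":0.9,"dx":-0.0067,"dy":0.0127,"dz":0,"roll":0},{"fingers":0.9,"dx":-0.01,"dy":0.0267,"dz":0,"roll":0},{"fingers":0.9,"dx":-0.0095,"dy":0.041,"dz":0,"roll":0},{"fingers":0.9,"dx":-0.0053,"dy":0.0547,"dz":0,"roll":0},{"fingers":0.9,"dx":0.0023,"dy":0.0669,"dz":0,"roll":0},{"fingers":0.9,"dx":0.0128,"dy":0.0767,"dz":0,"roll":0},{"fingers":0.9,"dx":0.0255,"dy":0.0835,"dz":0,"roll":0},{"fingers":0.9,"dx":0.0395,"dy":0.0867,"dz":0,"roll":0}]}}

```text
time: 25.48
tool_pos: [0.6542, 0.126, 0.0783]
tcp_rot: [2.499, 1.899, -0.0]
wrist_force: [1.7, -4.0, 8.1]
width: 0.239
grip_force: 54.2
```

```bash
python3 -c "
from c import *
stat()"
```

```text
ang -26.03 r 0.0568 F [ 1.7 -4.   8.1] w 0.239 g 54.2 t 25.48 z 0.0783
```

One turn done. Now the second.

>>> {"name": "step_arm", "arguments": {"commands": [{"fingers":0.9,"dx":0.0143,"dy":-0.0005,"dz":0,"roll":0},{"fingers":0.9,"dx":0.0281,"dy":-0.0047,"dz":0,"roll":0},{"fingers":0.9,"dx":0.0403,"dy":-0.0123,"dz":0,"roll":0},{"fingers":0.9,"dx":0.05,"dy":-0.0228,"dz":0,"roll":0},{"fingers":0.9,"dx":0.0568,"dy":-0.0355,"dz":0,"roll":0},{"fingers":0.9,"dx":0.06,"dy":-0.0495,"dz":0,"roll":0},{"fingers":0.9,"dx":0.0595,"dy":-0.0638,"dz":0,"roll":0},{"fingers":0.9,"dx":0.0553,"dy":-0.0776,"dz":0,"roll":0}]}}

```text
time: 26.48
tool_pos: [0.5936, 0.2016, 0.0783]
tcp_rot: [2.499, 1.901, 0.002]
wrist_force: [3.8, -4.8, 6.7]
width: 0.238
grip_force: 54.0
```

>>> {"name": "step_arm", "arguments": {"commands": [{"fingers":0.9,"dx":-0.0076,"dy":-0.0122,"dz":0,"roll":0},{"fingers":0.9,"dx":-0.0181,"dy":-0.022,"dz":0,"roll":0},{"fingers":0.9,"dx":-0.0308,"dy":-0.0287,"dz":0,"roll":0},{"fingers":0.9,"dx":-0.0448,"dy":-0.0319,"dz":0,"roll":0},{"fingers":0.9,"dx":-0.0591,"dy":-0.0314,"dz":0,"roll":0},{"fingers":0.9,"dx":-0.0729,"dy":-0.0272,"dz":0,"roll":0},{"fingers":0.9,"dx":-0.085,"dy":-0.0196,"dz":0,"roll":0},{"fingers":0.9,"dx":-0.0948,"dy":-0.0091,"dz":0,"roll":0}]}}

```text
time: 27.48
tool_pos: [0.5598, 0.114, 0.0783]
tcp_rot: [-2.501, -1.899, -0.006]
wrist_force: [4.5, 6.8, 4.8]
width: 0.243
grip_force: 53.8
```

>>> {"name": "step_arm", "arguments": {"commands": [{"fingers":0.9,"dx":-0.0067,"dy":0.0127,"dz":0,"roll":0},{"fingers":0.9,"dx":-0.01,"dy":0.0267,"dz":0,"roll":0},{"fingers":0.9,"dx":-0.0095,"dy":0.041,"dz":0,"roll":0},{"fingers":0.9,"dx":-0.0053,"dy":0.0547,"dz":0,"roll":0},{"fingers":0.9,"dx":0.0023,"dy":0.0669,"dz":0,"roll":0},{"fingers":0.9,"dx":0.0128,"dy":0.0767,"dz":0,"roll":0},{"fingers":0.9,"dx":0.0255,"dy":0.0835,"dz":0,"roll":0},{"fingers":0.9,"dx":0.0395,"dy":0.0867,"dz":0,"roll":0}]}}

```text
time: 28.48
tool_pos: [0.6542, 0.126, 0.0784]
tcp_rot: [2.499, 1.899, -0.0]
wrist_force: [2.1, -3.5, 7.8]
width: 0.237
grip_force: 54.2
```

```bash
python3 -c "
from c import *
stat();to(.6566,.1329,.0783)"
```

```text
ang -26.01 r 0.0569 F [ 2.1 -3.5  7.8] w 0.237 g 54.2 t 28.48 z 0.0784
d [0.0073 0.0004 0.0001] roll 0 pos [0.6542 0.126  0.0784] yaw 74.45 t 28.48 F [ 2.1 -3.5  7.8] w 0.237 g 54.2
```

>>> {"name": "step_arm", "arguments": {"commands": [{"fingers":0.9,"dx":0.004,"dy":0.0003,"dz":0,"roll":0},{"fingers":0.9,"dx":0.0073,"dy":0.0003,"dz":0,"roll":0},{"fingers":0.9,"dx":0.0073,"dy":0.0003,"dz":0,"roll":0},{"fingers":0.9,"dx":0.0073,"dy":0.0003,"dz":0,"roll":0}]}}

```text
time: 28.98
tool_pos: [0.6569, 0.1339, 0.0784]
tcp_rot: [2.499, 1.899, 0.004]
wrist_force: [5.0, -2.5, 5.8]
width: 0.24
grip_force: 53.9
```

```bash
python3 -c "
from c import *
stat();to(.6566,.1329,.0783)"
```

```text
ang -17.5 r 0.0564 F [ 5.  -2.5  5.8] w 0.24 g 53.9 t 28.98 z 0.0784
d [-0.0011 -0.      0.0001] roll 0 pos [0.6569 0.1339 0.0784] yaw 74.46 t 28.98 F [ 5.  -2.5  5.8] w 0.24 g 53.9
```

>>> {"name": "step_arm", "arguments": {"commands": [{"fingers":0.9,"dx":-0.002,"dy":0,"dz":0,"roll":0},{"fingers":0.9,"dx":-0.002,"dy":0,"dz":0,"roll":0},{"fingers":0.9,"dx":-0.002,"dy":0,"dz":0,"roll":0}]}}

```text
time: 29.35
tool_pos: [0.6565, 0.1326, 0.0784]
tcp_rot: [2.5, 1.899, 0.005]
wrist_force: [5.1, 0.3, 5.0]
width: 0.238
grip_force: 53.8
```

```bash
python3 - <<'E'
from c import *
p,d,K,T=grab('side','s30')
stat();to(.6566,.1329,.0783)
cv2.imwrite('pics/s30c.png',cv2.resize(p[120:330,150:430],None,fx=2.8,fy=2.8))
E
```

```text
ang -18.95 r 0.0565 F [ 4.9 -0.3  4.8] w 0.244 g 53.8 t 29.4 z 0.0784
d [0.0003 0.     0.0001] roll 0 pos [0.6565 0.1326 0.0784] yaw 74.46 t 29.4 F [ 4.9 -0.3  4.8] w 0.244 g 53.8
```

View pics/s30c.png

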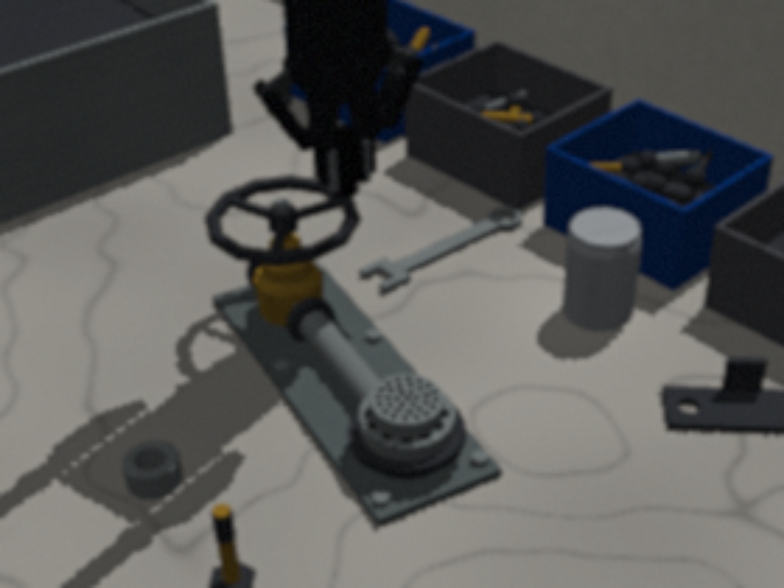

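The side crop shows the stack in place at (408,415), the gripper on the crank at (345,170) and the other hardware undisturbed. The wheel is within about 0.4° of two turns, so I'm handing in.

```bash
python3 -c "
from workcell import finish_job
print(finish_job())"
```

```text
the job is handed in; nothing more can be done
None
```

I handed the job in with both discs stacked and centred to about 1 mm (leaning about 3°, not fully flat, because the fixed drain pipe stands 3 mm above the seat under one edge), and the valve closed to its stop, backed off two turns (within about 0.4°) and still held by the crank grip.

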